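# Interlock small cartons on the packing bench

## Robot

A 6-joint arm with a two-finger parallel gripper is mounted at the origin on the work surface. World frame = base frame: x ahead of the robot, y to its left, z up, the work surface at z = 0. Lengths are in m, angles in degrees, forces in N, time in s.
With the tool pointing down it reaches from about 0.4 to 0.825 m from the base axis. Payload 7 kg.
Tool frame: the origin (TCP) lies on the centre line of the jaws, within the pads' length; the fingertips stand r.nose_length ahead of it and the grasp point (between the pads) lies 2 mm behind it (r.nose_length is the distance from the TCP to the fingertips, in m); z points along the fingers, y is the direction in which the jaws open and shut (so a half turn about z gives the same grasp; the last joint's range is limited). The gripper opens to 88 mm and grips with 3 to 60 N. Pads are 19 mm wide; open, the fingers measure 130 mm over their backs; the gripper's body (78 mm by 193 mm) begins 47 mm behind the grasp point.
Start: joints at [-50.93, 20.546, 0.682, 0, -70.136, -16.507], TCP at [0.259, -0.623, 0.244] pointing down, gripper open.
Joint ranges: [-176.03, 176.03], [-82.01, 121.73], [-58.28, 71.71], [-173.87, 95.51], [-174.79, -0.11], [-173.66, 173.66]. Speed limits (degrees/s): [136.94, 136.94, 172.46, 180, 180, 180].

## Interface

Orientations are given as [roll, pitch, yaw] about the fixed x, y, z axes, in that order (R = Rz(yaw) Ry(pitch) Rx(roll)).
In Python, from plant import r gives the robot as it stands.
- The arm moves only by the tool apply_moves, never from a script. Its argument "targets" is a list of rows, each a list of 3 entries, a list of its own where there are three numbers: the shift along the tool's x, y, z scaled (see below), then the turn, a rotation vector about the tool's x, y, z scaled (see below), then the finger opening in mm, from 0 to 87.6. A call has 1 to 5 rows; each row shifts and turns the pose as measured when the row begins, along the tool's axes as they then stand; what a row does not reach is not made up. The controller multiplies each number of a shift by 0.04 m and each number of a turn by 8 degrees. A row lasts 1/10 s, in which the tool goes at most 50 mm and 8.59 degrees, less where a joint would pass 70% of its speed; a pose out of reach is approached as far as the arm can. A call with a number of a shift or a turn outside -1 to 1 is refused whole. A call with a gripper value outside its range is refused whole. The fingers move at their own pace and stop on an object; "squeeze" is the grip in N (left out, the last holds). Time passes only in rows, so rows that do not move let the fingers close. It gives the time, the measured TCP pose, the force and the opening at its end, in the units of the state.
- r.get_state(): the state, without advancing time (a new reading comes with each control period).
- r.capture(name): name is "scene" or "top"; returns a dict with "img" (480x640x3 uint8, blue, green, red), "z_map" (480x640 float32, m along the optical axis (not along the pixel's ray), 0 where there is no reading), "fx", "fy", "cx", "cy" (pixels), "camera_from_world" (4x4, takes a point from world to camera coordinates). Camera axes: x right, y up, looking along -z (the intrinsics and any distortion apply to the point x, -y, -z); pixel columns grow to the right and rows downward; lengths in m; the calibration is good to about 2 mm. A picture is of the moment at which its call begins.
- r.close_job(): hands the job in, once; it reports no verdict.
The state is a dict: "time_s": time; "joints": joint angles; "qd": joint speeds; "joint_torque": joint torques, N m; "tcp_pos": TCP position; "eef_rot": TCP orientation; "contact_force": force on the tool from outside, world axes, zero at the start; "moment": the same for the moment, N m; "gripper_width": finger opening in m.
Only numpy, scipy, OpenCV 4.12 (cv2) and the standard library are available. Lean on these libraries where they do the work, as an engineer would, in place of code of your own. Each camera call takes 0.05 s, during which the arm holds its last target.

## Task

Take the two cartons from the sloping chute and carry on the half-lapped stack on the wooden board. Lay one level on the board, butted end to end against the free end of the first carton and in line with it; then lay the other on top across the joint between those two, half a length over, butted against the half carton. Set them down without dropping them, let go, and leave the first carton, the half carton, the mug, the tape roll and the knife where they are.

Things in the scene. Friction and masses are not known exactly. Their poses are not given: they have to be found in the camera images.
- board: fixed brown wooden stacking board, 300 (its x) by 130 (its y) by 12 mm thick, flat on the bench; origin at the centre of its underside, z up. A green end stop (16 mm thick, 100 mm wide, 105 mm tall above the board) stands at its -x end, inner face at x = -130 mm. The stack runs along its x from the stop; beyond the first carton the board is bare as far as its +x edge (x = 150 mm).
- chute: fixed aluminium chute on grey legs, 250 mm wide (its y); origin on the bench under the middle of its deck, z up, x level and pointing up the slope (the low end faces the robot). The deck slopes 30 degrees, 186 mm long; the middle of its surface is 85 mm above the bench. A blue stop lip 6 mm thick and 13 mm high runs across the low end. No side walls; a yellow line on the deck parts two lanes, centred 60 mm either side.
- carton_a: kraft cardboard carton, 120 (its x) by 56 (its y) by 44 mm (its z), 0.18 to 0.35 kg, with a tan tape band along it and a dark brown label on each end; origin at the centre of its underside, z out of its top. At the start it lies on the sloping chute, its x pointing up the slope and its low end against the chute's blue stop lip, so that it is pitched 30 degrees. It is the same as the other chute carton: either may go in either place and either way round.
- carton_b: kraft cardboard carton, 120 (its x) by 56 (its y) by 44 mm (its z), 0.18 to 0.35 kg, with a tan tape band along it and a dark brown label on each end; origin at the centre of its underside, z out of its top. At the start it lies on the sloping chute, its x pointing up the slope and its low end against the chute's blue stop lip, so that it is pitched 30 degrees. It is the same as the other chute carton: either may go in either place and either way round.
- first_carton: loose kraft carton, 120 (its x) by 56 (its y) by 44 mm (its z), already on the board with its -x end at the green stop (1 to 2 mm gap); origin at the centre of its underside, z up, its x pointing away from the stop towards its free end, 60 mm from the origin.
- half_carton: loose half-length kraft carton, 60 (its x) by 56 (its y) by 44 mm (its z), about 0.13 kg, standing on the stop-side half of the first carton, in line with it; origin at the centre of its underside, x pointing away from the stop.
- mug: beige coffee mug, bystander, 64 mm across, 62 mm tall, handle on its +y side; origin at the centre of its underside
- tape_roll: tan roll of packing tape lying flat, bystander, 90 mm across, 48 mm tall; origin at the centre of its underside
- knife: orange box knife, bystander, about 145 mm long (its x), 24 mm wide, 14 mm tall; origin near its middle, on its underside
Mind the look-alikes: they are no part of the job. What is shaped like the carton_b but turquoise or yellow is not meant.

How it is judged (in metres and radians):
On the way:
1. one chute carton lies on the board, butted end to end against the first carton and in line with it, released (((x of carton_a in the frame of first_carton between 0.115 and 0.129 m and y of carton_a in the frame of first_carton between -0.009 and 0.009 m and z of carton_a in the frame of first_carton between -0.004 and 0.004 m and angle between the x axis of carton_a and the x axis of first_carton, either way round below 0.09 rad and angle between carton_a's own z axis and vertical below 0.07 rad and linear speed of carton_a below 0.03 m/s and contact force between carton_a and the fingers below 0.1 N) or (x of carton_b in the frame of first_carton between 0.115 and 0.129 m and y of carton_b in the frame of first_carton between -0.009 and 0.009 m and z of carton_b in the frame of first_carton between -0.004 and 0.004 m and angle between the x axis of carton_b and the x axis of first_carton, either way round below 0.09 rad and angle between carton_b's own z axis and vertical below 0.07 rad and linear speed of carton_b below 0.03 m/s and contact force between carton_b and the fingers below 0.1 N))), for 0.2 s.
At the end, for the whole second after the job is handed in: One chute carton on the board, end gap to the first under 9 mm; the other on top, its middle 54 to 73 mm past the first's middle; both level, within 9 mm sideways and 0.09 rad of the first's line, at rest, released. First and half carton upright, the half within 12 mm of its place on the first (((x of carton_a in the frame of first_carton between 0.115 and 0.129 m and y of carton_a in the frame of first_carton between -0.009 and 0.009 m and z of carton_a in the frame of first_carton between -0.004 and 0.004 m and angle between the x axis of each of carton_a, carton_b and the x axis of first_carton, either way round below 0.09 rad and angle between each of carton_a, carton_b's own z axis and vertical below 0.07 rad and linear speed of each of carton_a, carton_b below 0.03 m/s and contact force between each of carton_a, carton_b and the fingers below 0.1 N and x of carton_b in the frame of first_carton between 0.054 and 0.073 m and y of carton_b in the frame of first_carton between -0.009 and 0.009 m and z of carton_b in the frame of first_carton between 0.04 and 0.048 m) or (x of carton_b in the frame of first_carton between 0.115 and 0.129 m and y of carton_b in the frame of first_carton between -0.009 and 0.009 m and z of carton_b in the frame of first_carton between -0.004 and 0.004 m and angle between the x axis of each of carton_b, carton_a and the x axis of first_carton, either way round below 0.09 rad and angle between each of carton_b, carton_a's own z axis and vertical below 0.07 rad and linear speed of each of carton_b, carton_a below 0.03 m/s and contact force between each of carton_b, carton_a and the fingers below 0.1 N and x of carton_a in the frame of first_carton between 0.054 and 0.073 m and y of carton_a in the frame of first_carton between -0.009 and 0.009 m and z of carton_a in the frame of first_carton between 0.04 and 0.048 m)) and angle between each of first_carton, half_carton's own z axis and vertical below 0.07 rad and x of half_carton in the frame of first_carton between -0.042 and -0.018 m); the robot touches nothing.
It fails at once if the first carton or the half carton is shifted more than 15 mm (distance of any of first_carton, half_carton from where it was at the start of the episode above 0.015 m).
It fails at once if the mug, the tape roll or the knife is moved more than 20 mm (distance of any of mug, tape_roll, knife from where it was at the start of the episode above 0.02 m).
It fails at once if a carton is dropped (falls freely faster than 0.6 m/s) ((linear speed of carton_a above 0.6 m/s and contact force between carton_a and the fingers below 0.1 N) or (linear speed of carton_b above 0.6 m/s and contact force between carton_b and the fingers below 0.1 N)).
It also fails if it takes over 58 s, if anything falls off the work surface, if the arm or the gripper's body presses on something with over 40 N, if the wrist force passes 120 N, or if a joint passes its speed limit or range.

## Working session

There is one attempt and no reset: what is moved stays moved. The work goes in short steps, Python scripts to look and compute and a tool call to move; the robot and the scene stay as the last step left them, time stands still between calls to the robot, and variables do not carry over. Pictures are saved under pics/ and viewed, and the job is handed in when it is done.

Besides the shell and the picture viewer there is one more tool, called after "Request:" by a JSON object that holds its "name" and its "arguments", one argument or row to a line. apply_moves: Moves the arm, as the interface text tells. Its arguments: {"type":"object","properties":{"targets":{"type":"array","items":{"type":"array"}},"squeeze":{"type":"number"}},"required":["targets"]}

```bash
ls; mkdir -p pics
python3 - <<'E'
from plant import r
import cv2,numpy as np
print(r.get_state(), r.nose_length)
for n in("scene","top"):
    c=r.capture(n); cv2.imwrite(f"pics/{n}0.png",c["img"]); np.savez(f"{n}0.npz",**c)
    print(n,c["fx"],c["fy"],c["cx"],c["cy"],c["camera_from_world"].round(4).tolist(),[k for k in c])
E
```

```text
pics
{'time_s': 0.0, 'joints': array([-5.09300338e+01,  2.05899013e+01,  6.31481560e-01, -1.83296104e-02,
       -7.01348669e+01, -1.65069699e+01]), 'qd': array([-0.04618365,  0.08522451,  0.06556408,  0.06593801, -0.07900268,
        0.05448507]), 'joint_torque': array([-8.32329042e-04, -5.82718527e+01,  2.93058944e+01,  6.99724227e+00,
        6.99079319e-03, -8.41330666e-05]), 'tcp_pos': array([ 0.25878048, -0.62291275,  0.24262819]), 'eef_rot': array([ 1.79905662e+02, -9.98729444e-03, -1.57443238e+02]), 'contact_force': array([ 0.84654844, -0.17777639,  0.06436898]), 'moment': array([-0.01131898, -0.0578098 , -0.0065579 ]), 'gripper_width': 0.08747991299144668} 0.017
scene 454.74261750867976 454.74261750867976 330.12592029296655 243.99868409006203 [[-0.7553, 0.655, 0.0211, 0.448], [-0.4106, -0.4982, 0.7637, 0.1236], [0.5107, 0.5682, 0.6452, -1.3069], [0.0, 0.0, 0.0, 1.0]] ['img', 'z_map', 'fx', 'fy', 'cx', 'cy', 'camera_from_world']
top 451.17284308950747 451.17284308950747 317.8020439800813 242.84224583404057 [[-0.013, -0.9999, 0.0001, -0.073], [0.9902, -0.0128, 0.1391, -0.5425], [-0.139, 0.0019, 0.9903, -0.8733], [0.0, 0.0, 0.0, 1.0]] ['img', 'z_map', 'fx', 'fy', 'cx', 'cy', 'camera_from_world']
```

View pics/scene0.png

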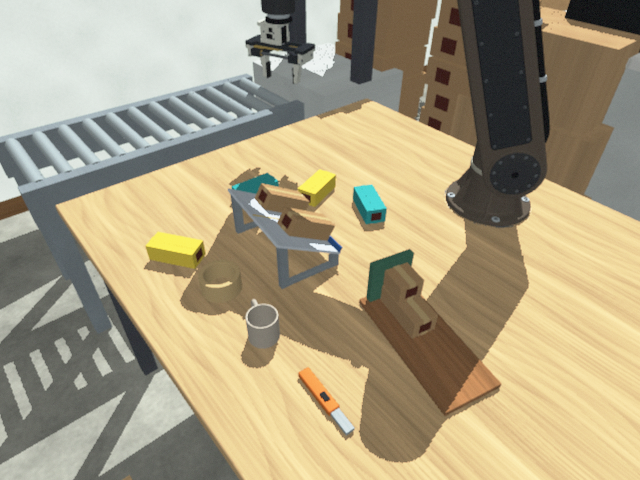

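View pics/top0.png

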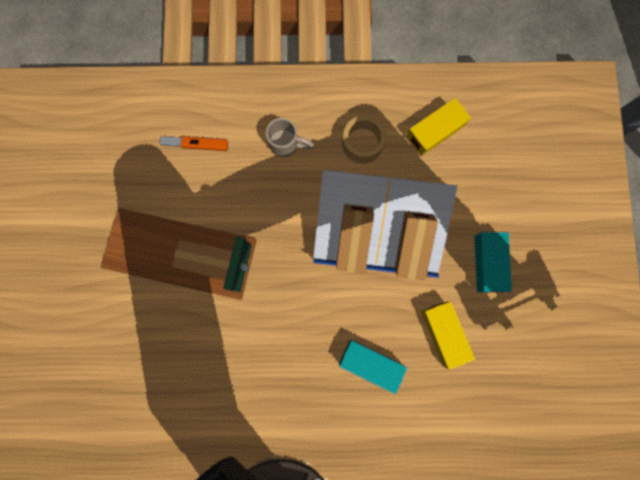

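The scene view shows the chute at about (285,225), with its two cartons at (282,195) and (305,222). The board with the stack is at about (420,330), with the stop at its left end. In the top view the chute cartons are at (355,238) and (418,246), the first and half cartons at (205,260), and the stop at (238,265). I'll build a point cloud next.

```bash
cat > h.py <<'E'
import numpy as np,cv2
def load(n): return dict(np.load(n))
def cloud(c):
    z=c["z_map"];v,u=np.mgrid[:480,:640]
    X=(u-c["cx"])/c["fx"]*z; Y=-(v-c["cy"])/c["fy"]*z
    P=np.stack([X,Y,-z,np.ones_like(z)],-1)
    return (P@np.linalg.inv(c["camera_from_world"]).T)[...,:3]
def ray(c,u,v,h):
    M=np.linalg.inv(c["camera_from_world"]); d=M[:3,:3]@np.array([(u-c["cx"])/c["fx"],-(v-c["cy"])/c["fy"],-1]);o=M[:3,3]
    return o+d*(h-o[2])/d[2]
def proj(c,p):
    q=c["camera_from_world"]@np.append(p,1); return c["cx"]+c["fx"]*q[0]/-q[2], c["cy"]-c["fy"]*q[1]/-q[2]
E
python3 - <<'E'
from h import *
for n in("top","scene"):
    c=load(n+"0.npz");P=cloud(c);z=P[...,2]
    ok=c["z_map"]>0
    print(n,ok.mean())
    im=np.clip(z/0.16,0,1)*255; im[~ok]=0
    h=cv2.applyColorMap(im.astype(np.uint8),cv2.COLORMAP_JET)
    y0,y1,x0,x1=(90,310,90,490) if n=="top" else (150,430,140,520)
    a=cv2.resize(np.vstack([h[y0:y1,x0:x1]]),None,fx=2,fy=2,interpolation=0)
    b=cv2.resize(c["img"][y0:y1,x0:x1],None,fx=2,fy=2)
    cv2.imwrite(f"pics/h_{n}.png",a);cv2.imwrite(f"pics/z_{n}.png",b)
c=load("top0.npz");P=cloud(c)
for u,v in[(190,210+45),(215,262),(238,262),(130,250),(355,238),(418,246),(300,300),(365,135),(280,130),(210,143)]: print(u,v,P[v,u].round(4))
E
```

```text
top 0.99603515625
scene 0.9958235677083334
190 255 [0.5178 0.1717 0.0577]
215 262 [0.4991 0.1127 0.1001]
238 262 [0.4973 0.0675 0.1124]
130 250 [0.5349 0.3084 0.0143]
355 238 [ 0.5388 -0.1488  0.1153]
418 246 [ 0.5225 -0.2649  0.1141]
300 300 [ 0.428  -0.0417 -0.0033]
365 135 [ 0.7826 -0.186   0.    ]
280 130 [ 0.7949 -0.0012  0.0036]
210 143 [0.7638 0.1479 0.0133]
```

View pics/h_top.png

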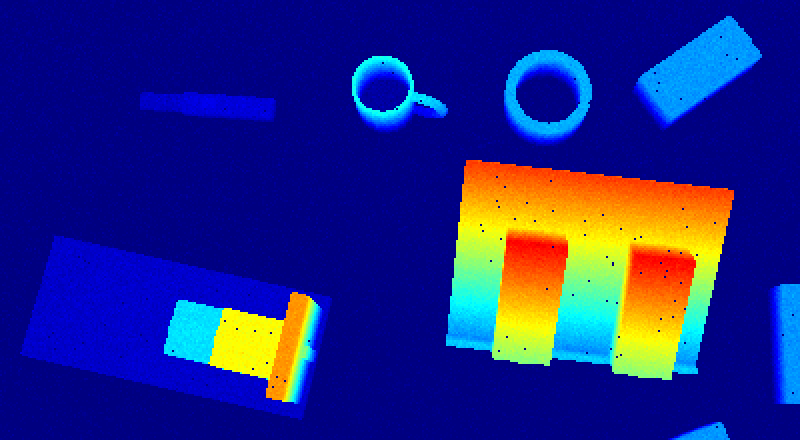

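View pics/z_top.png

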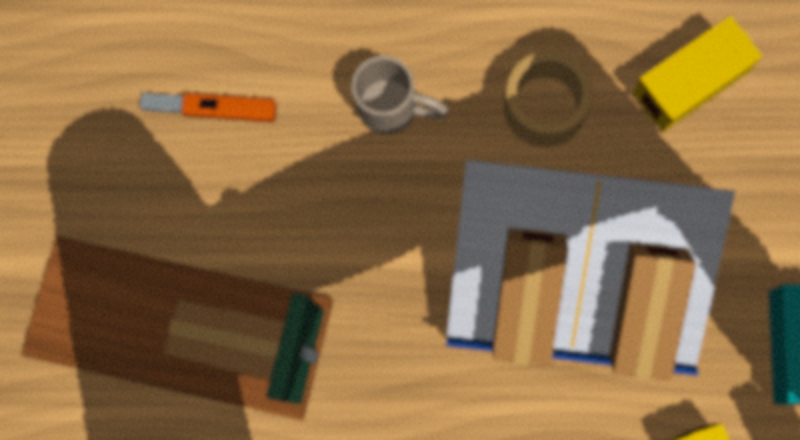

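View pics/z_scene.png

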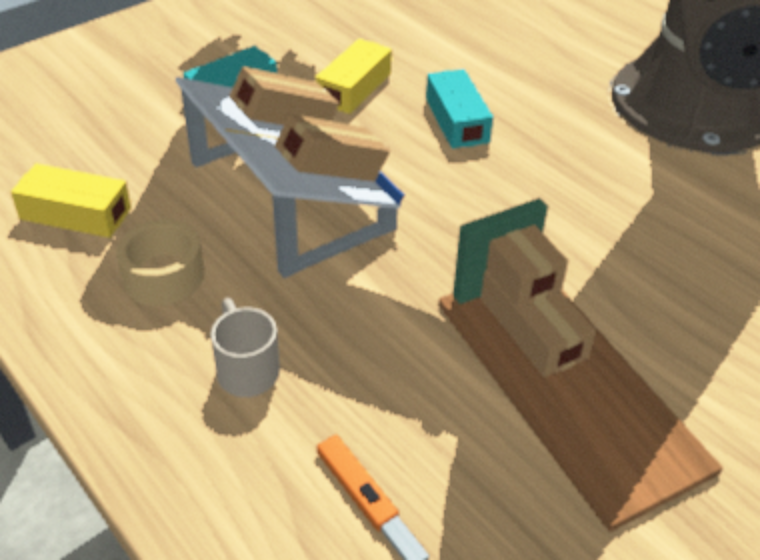

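```bash
cat > meas.py <<'E'
from h import *
def rect(P,m):
    xy=P[m][:,:2]
    (cx,cy),(w,h),a=cv2.minAreaRect((xy*1000).astype(np.float32))
    if w<h: w,h,a=h,w,a+90
    a=(a+90)%180-90
    return np.array([cx,cy]).round(1),round(w,1),round(h,1),round(a,2),len(xy)
def big(m):
    m=cv2.morphologyEx(m.astype(np.uint8),cv2.MORPH_OPEN,np.ones((3,3)))
    n,l,s,_=cv2.connectedComponentsWithStats(m)
    return l==1+np.argmax(s[1:,4])
E
python3 - <<'E'
from meas import *
for n in("top","scene"):
    c=load(n+"0.npz");P=cloud(c);x,y,z=P[...,0],P[...,1],P[...,2];ok=c["z_map"]>0
    reg=ok&(x>.35)&(x<.65)&(y>0.02)&(y<.42)
    for nm,a,b in(("board",.008,.016),("first",.05,.062),("half",.094,.106),("stop",.111,.123)):
        m=big(reg&(z>a)&(z<b)); print(n,nm,rect(P,m),"z",np.median(z[m]).round(4))
    # chute
    reg=ok&(x>.42)&(x<.72)&(y>-.4)&(y<-.05)&(z>.02)
    # deck lanes plane: ransac simple via normal 
    Q=P[reg]; rng=np.random.default_rng(0);best=0
    for _ in range(400):
        p=Q[rng.choice(len(Q),3,False)];nn=np.cross(p[1]-p[0],p[2]-p[0]);nn/=np.linalg.norm(nn)+1e-12
        nn*=np.sign(nn[2])
        if abs(np.degrees(np.arccos(nn[2]))-30)>4: continue
        d=(Q-p[0])@nn; k=(abs(d)<.002).sum()
        # prefer lower plane 
        if k>best and (d< -.02).sum()<.1*len(Q): best=k;N,o=nn,p[0]
    for _ in range(5):
        D=(Q-o)@N;S=Q[abs(D)<.003];o=S.mean(0);N=np.linalg.svd(S-o)[2][2];N*=np.sign(N[2])
    up=np.array([-N[0],-N[1],0]);up/=np.linalg.norm(up);yaw=np.degrees(np.arctan2(up[1],up[0]))
    print(n,"deck tilt",np.degrees(np.arccos(N[2])),"yaw",yaw,best,len(Q))
    D=(P-o)@N
    yv=np.cross([0,0,1],up);xs=np.cross(yv,N)
    F=np.stack([(P-o)@xs,(P-o)@yv,D],-1)
    full=F[...,:2]
    rd=rect(F,big(reg&(abs(D)<.003)));print(" deck rect",rd)
    cm=(reg&(abs(D-.044)<.004)).astype(np.uint8);cm=cv2.morphologyEx(cm,cv2.MORPH_OPEN,np.ones((3,3)))
    k,l,s,_=cv2.connectedComponentsWithStats(cm)
    for i in range(1,k):
        if s[i,4]>300:
            rr=rect(F,l==i);cc=rr[0]/1000
            hD=np.median(D[l==i]);print(" carton",rr,"h",hD.round(4),"top centre world",(o+xs*cc[0]+yv*cc[1]+N*hD).round(4))
            W=P[l==i];ns=np.linalg.svd(W-W.mean(0),full_matrices=False)[2][2];ns*=np.sign(ns[2]);print("   tilt",np.degrees(np.arccos(ns[2])).round(2),np.degrees(np.arctan2(-ns[1],-ns[0])).round(2))
E
```

```text
top board (array([528.9, 210.5]), 300.5, 130.1, 76.48, 6052) z 0.0119
top first (array([518.2, 180.8]), 55.9, 48.1, -14.08, 661) z 0.0558
top half (array([501.1, 117.5]), 60.0, 56.0, 76.71, 929) z 0.1
top stop (array([496.3,  76.2]), 99.5, 16.6, -13.45, 485) z 0.1167
top deck tilt 30.07387258298648 yaw -7.410187065334161 6379 12476
 deck rect (array([-18.9,  -6.3]), 250.1, 179.8, 89.94, 7322)
 carton (array([-47.1,  44.6]), 121.2, 56.2, -0.08, 1817) h 0.0441 top centre world [ 0.5324 -0.1475  0.1108]
   tilt 30.07 -7.41
 carton (array([-47. , -70.9]), 120.8, 56.2, 0.06, 1832) h 0.044 top centre world [ 0.5177 -0.262   0.1108]
   tilt 30.08 -7.92
scene board (array([525.5, 209.7]), 300.4, 132.0, 76.64, 6049) z 0.0124
scene first (array([511.6, 135.3]), 144.0, 65.5, 88.33, 874) z 0.0564
scene half (array([494.3, 114.6]), 81.8, 66.7, -12.97, 744) z 0.1003
scene stop (array([492.6,  76. ]), 98.9, 18.1, -13.86, 320) z 0.1169
scene deck tilt 31.966834031826483 yaw -13.030825861521107 219 5044
 deck rect (array([ 12.3, -28.7]), 126.8, 65.8, 74.47, 343)
```

```bash
cat > plan.py <<'E'
from h import *
from scipy.spatial.transform import Rotation as Ro
def cur(r):
    s=r.get_state(); return s["tcp_pos"],Ro.from_euler("xyz",s["eef_rot"],degrees=True),s
def Rax(z,x):
    z=np.array(z,float);z/=np.linalg.norm(z);x=np.array(x,float);x-=z*(x@z);x/=np.linalg.norm(x)
    return Ro.from_matrix(np.stack([x,np.cross(z,x),z],1))
def plan(r,p,R,vmax=.036,wmax=7.,show=True):
    p0,R0,s=cur(r);dv=(R0.inv()*R).as_rotvec();d=np.array(p)-p0
    n=int(np.ceil(max(np.linalg.norm(d)/vmax,np.degrees(np.linalg.norm(dv))/wmax,1)))
    print("t",s["time_s"],"pos",p0.round(4),"rpy",s["eef_rot"].round(2),"F",s["contact_force"].round(1),"w",round(s["gripper_width"],4),"dist",np.linalg.norm(d).round(4),"ang",np.degrees(np.linalg.norm(dv)).round(2),"rows",n)
    for i in range(n):
        Ri=R0*Ro.from_rotvec(dv*i/n)
        print(" ",(Ri.inv().apply(d/n)/.04).round(2).tolist(),(np.degrees(dv/n)/8).round(2).tolist())
def deckpose(tc,depth,yaw=-7.4):
    a=np.radians(yaw);up=np.array([np.cos(a),np.sin(a),0]);t=np.radians(30)
    N=np.array([0,0,1])*np.cos(t)-up*np.sin(t);xs=up*np.cos(t)+np.array([0,0,1])*np.sin(t)
    return np.array(tc)-N*depth,Rax(-N,-xs)
def downpose(p,yaw):
    a=np.radians(yaw);return np.array(p),Rax([0,0,-1],[np.cos(a),np.sin(a),0])
A=[.5310,-.148,.1108];Bc=[.5163,-.2625,.1108]
E
python3 - <<'E'
from plant import r
from plan import *
print([k for k in dir(r) if k[0]!="_"])
plan(r,*deckpose(A,-.10))
E
```

```text
['Unreachable', 'capture', 'close_job', 'get_state', 'nose_length']
t 0.1 pos [ 0.2588 -0.623   0.2427] rpy [ 1.7992e+02 -1.0000e-02 -1.5744e+02] F [ 0.4 -0.1 -0.1] w 0.0876 dist 0.5323 ang 42.17 rows 15
  [-0.65, 0.6, 0.08] [0.07, -0.24, 0.24]
  [-0.63, 0.62, 0.09] [0.07, -0.24, 0.24]
  [-0.6, 0.64, 0.11] [0.07, -0.24, 0.24]
  [-0.58, 0.66, 0.12] [0.07, -0.24, 0.24]
  [-0.55, 0.68, 0.13] [0.07, -0.24, 0.24]
  [-0.52, 0.7, 0.15] [0.07, -0.24, 0.24]
  [-0.49, 0.72, 0.16] [0.07, -0.24, 0.24]
  [-0.46, 0.74, 0.17] [0.07, -0.24, 0.24]
  [-0.43, 0.76, 0.18] [0.07, -0.24, 0.24]
  [-0.4, 0.77, 0.18] [0.07, -0.24, 0.24]
  [-0.36, 0.79, 0.19] [0.07, -0.24, 0.24]
  [-0.33, 0.8, 0.19] [0.07, -0.24, 0.24]
  [-0.3, 0.81, 0.2] [0.07, -0.24, 0.24]
  [-0.26, 0.82, 0.2] [0.07, -0.24, 0.24]
  [-0.23, 0.83, 0.2] [0.07, -0.24, 0.24]
```

Request:
{"name": "apply_moves", "arguments": {
  "targets": [
    [[-0.65, 0.6, 0.08], [0.07, -0.24, 0.24], 87],
    [[-0.63, 0.62, 0.09], [0.07, -0.24, 0.24], 87],
    [[-0.6, 0.64, 0.11], [0.07, -0.24, 0.24], 87],
    [[-0.58, 0.66, 0.12], [0.07, -0.24, 0.24], 87],
    [[-0.55, 0.68, 0.13], [0.07, -0.24, 0.24], 87]
  ],
  "squeeze": 25
}}

```text
time_s: 0.6
tcp_pos: [0.3341, -0.4599, 0.2227]
eef_rot: [-178.4, 9.9, -167.6]
contact_force: [1.4, 0.1, 0.9]
gripper_width: 0.0869
```

Request:
{"name": "apply_moves", "arguments": {
  "targets": [
    [[-0.52, 0.7, 0.14], [0.07, -0.24, 0.24], 87],
    [[-0.49, 0.72, 0.16], [0.07, -0.24, 0.24], 87],
    [[-0.46, 0.74, 0.17], [0.07, -0.24, 0.24], 87],
    [[-0.43, 0.76, 0.18], [0.07, -0.24, 0.24], 87],
    [[-0.4, 0.77, 0.18], [0.07, -0.24, 0.24], 87]
  ]
}}

```text
time_s: 1.1
tcp_pos: [0.4117, -0.2939, 0.2065]
eef_rot: [-178.3, 20.2, -177.8]
contact_force: [1.7, 0.2, 0.3]
gripper_width: 0.0868
```

Run:
```python
from plant import r
from plan import *
plan(r,*deckpose(A,-.10))
```

```text
t 1.1 pos [ 0.4117 -0.2939  0.2065] rpy [-178.29   20.24 -177.81] F [1.7 0.2 0.3] w 0.0868 dist 0.1678 ang 13.26 rows 5
  [-0.34, 0.75, 0.15] [0.06, -0.24, 0.22]
  [-0.31, 0.76, 0.16] [0.06, -0.24, 0.22]
  [-0.28, 0.77, 0.16] [0.06, -0.24, 0.22]
  [-0.25, 0.78, 0.16] [0.06, -0.24, 0.22]
  [-0.22, 0.79, 0.16] [0.06, -0.24, 0.22]
```

Tracking is good. I'll continue to the standoff.

Request:
{"name": "apply_moves", "arguments": {
  "targets": [
    [[-0.34, 0.75, 0.15], [0.06, -0.24, 0.22], 87],
    [[-0.31, 0.76, 0.16], [0.06, -0.24, 0.22], 87],
    [[-0.28, 0.77, 0.16], [0.06, -0.24, 0.22], 87],
    [[-0.25, 0.78, 0.16], [0.06, -0.24, 0.22], 87],
    [[-0.22, 0.79, 0.16], [0.06, -0.24, 0.22], 87]
  ]
}}

```text
time_s: 1.6
tcp_pos: [0.4735, -0.1647, 0.2006]
eef_rot: [-179.3, 29.1, 173.7]
contact_force: [0.7, -2.6, 0.0]
gripper_width: 0.0872
```

Request:
{"name": "apply_moves", "arguments": {
  "targets": [
    [[0, 0, 0], [0, 0, 0], 87]
  ]
}}

```text
time_s: 1.7
tcp_pos: [0.4728, -0.1629, 0.1997]
eef_rot: [-179.3, 29.0, 173.8]
contact_force: [-1.0, -1.0, -0.3]
gripper_width: 0.0867
```

Run:
```python
from plant import r
from plan import *
for n in("scene","top"):
    c=r.capture(n); np.savez(n+"1.npz",**c);cv2.imwrite(f"pics/{n}1.png",c["img"])
    p,R,s=cur(r)
    print(n,[np.round(proj(c,p+R.apply(o)),1).tolist() for o in([0,0,.017],[0,.0435,.017],[0,-.0435,.017])])
print(s["joints"].round(1));plan(r,*deckpose(A,-.10));plan(r,*deckpose(A,.019))
```

```text
scene [[321.7, 178.4], [332.6, 187.4], [311.4, 169.8]]
top [[369.2, 265.7], [343.4, 263.1], [395.1, 268.3]]
[   6.9   -9.6  -55.    23.7  -17.8 -124.2]
t 1.8 pos [ 0.4728 -0.1644  0.2001] rpy [-179.23   28.99  173.8 ] F [ 0.4 -0.   0.1] w 0.0871 dist 0.0245 ang 1.47 rows 1
  [-0.1, 0.59, 0.12] [-0.02, -0.13, 0.13]
t 1.8 pos [ 0.4728 -0.1644  0.2001] rpy [-179.23   28.99  173.8 ] F [ 0.4 -0.   0.1] w 0.0871 dist 0.1264 ang 1.47 rows 4
  [-0.04, 0.15, 0.77] [-0.01, -0.03, 0.03]
  [-0.03, 0.15, 0.77] [-0.01, -0.03, 0.03]
  [-0.03, 0.15, 0.78] [-0.01, -0.03, 0.03]
  [-0.03, 0.15, 0.78] [-0.01, -0.03, 0.03]
```

View pics/scene1.png

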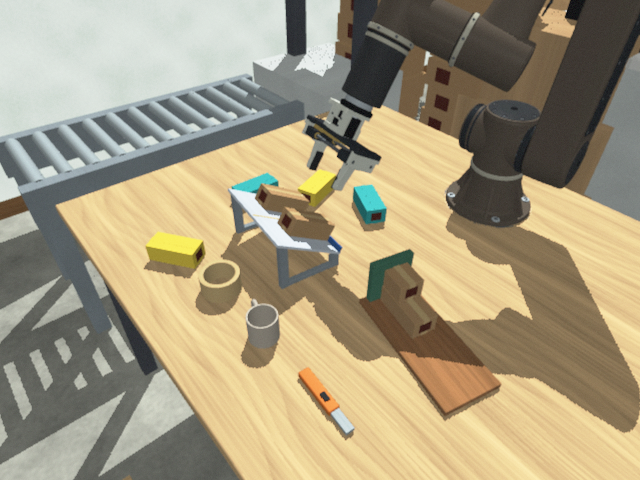

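View pics/top1.png

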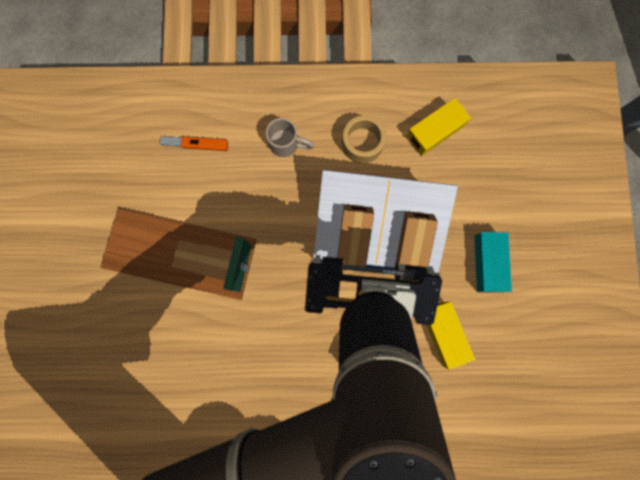

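The gripper is above the left carton, with fingertips at about (314,163) and (342,184) in the scene view. It is still about 24 mm short sideways because the wrist is near singular. I'll correct that, then descend.

Request:
{"name": "apply_moves", "arguments": {
  "targets": [
    [[-0.05, 0.3, 0.25], [-0.02, -0.07, 0.07], 87],
    [[-0.05, 0.3, 0.25], [0, -0.06, 0.06], 87],
    [[0, 0, 0.2], [0, 0, 0], 87]
  ]
}}

```text
time_s: 2.1
tcp_pos: [0.4966, -0.1476, 0.1853]
eef_rot: [179.6, 29.7, 172.5]
contact_force: [-0.3, -1.0, 0.3]
gripper_width: 0.0872
```

Run:
```python
from plant import r
from plan import *
plan(r,*deckpose(A,-.05));plan(r,*deckpose(A,.019))
print(r.get_state()["joints"].round(1))
```

```text
t 2.1 pos [ 0.4966 -0.1476  0.1853] rpy [179.56  29.67 172.53] F [-0.3 -1.   0.3] w 0.0872 dist 0.0327 ang 0.53 rows 1
  [0.19, 0.09, 0.79] [0.05, -0.04, -0.01]
t 2.1 pos [ 0.4966 -0.1476  0.1853] rpy [179.56  29.67 172.53] F [-0.3 -1.   0.3] w 0.0872 dist 0.1009 ang 0.53 rows 3
  [0.06, 0.03, 0.84] [0.02, -0.01, -0.0]
  [0.06, 0.03, 0.84] [0.02, -0.01, -0.0]
  [0.06, 0.03, 0.84] [0.02, -0.01, -0.0]
[   5.9   -6.4  -58.1   34.   -11.  -135.1]
```

```bash
cat > kin.py <<'E'
import numpy as np
from scipy.spatial.transform import Rotation as Ro
from scipy.optimize import least_squares
def fk(q,k,sg=(1,1,1)):
    a,off,h,L1,e,L2,Lt,c6=k
    R=Ro.from_euler("z",q[0],degrees=True);p=R.apply([a,off,h])
    R=R*Ro.from_euler("y",q[1],degrees=True);p=p+R.apply([0,0,L1])
    R=R*Ro.from_euler("y",-q[2],degrees=True);p=p+R.apply([L2,0,e])
    R=R*Ro.from_euler("x",sg[0]*q[3],degrees=True)*Ro.from_euler("y",-sg[1]*q[4],degrees=True)
    p=p+R.apply([Lt,0,0])
    R=R*Ro.from_euler("x",sg[2]*q[5]+c6,degrees=True)*Ro.from_matrix([[0,0,1],[0,1,0],[-1,0,0]])
    return p,R
E
cat > data.txt <<'E'
-50.93 20.59 .6315 -.0183 -70.135 -16.507 .25878 -.62291 .24263 179.9057 -.00999 -157.443
E
python3 - <<'E'
from kin import *
from plant import r
s=r.get_state();row=[*s["joints"],*s["tcp_pos"],*s["eef_rot"]]
open("data.txt","a").write(" ".join(map(str,row))+"\n6.9 -9.6 -55. 23.7 -17.8 -124.2 .4728 -.1644 .2001 -179.23 28.99 173.8\n")
D=np.loadtxt("data.txt")
import itertools
for sg in itertools.product((1,-1),repeat=3):
  for c6 in(0,90,180,-90):
    e=[np.degrees((fk(d[:6],[0]*7+[c6],sg)[1].inv()*Ro.from_euler("xyz",d[9:],degrees=True)).magnitude()) for d in D]
    if max(e)<10: print(sg,c6,np.round(e,2))
E
```

```text
(-1, 1, -1) -90 [0.   0.   0.02]
```

```bash
cat >> kin.py <<'E'
SG=(-1,1,-1)
lo=np.array([-82.01*0-176.03,-82.01,-58.28,-173.87,-174.79,-173.66]);hi=np.array([176.03,121.73,71.71,95.51,-.11,173.66])
def fit():
    D=np.loadtxt("data.txt")
    f=lambda k:np.concatenate([(fk(d[:6],[*k,-90],SG)[0]-d[6:9])*1000 for d in D]+[(k-np.array([0,-.19,.4,.4,0,.4,.25]))*.3])
    s=least_squares(f,[0,-.19,.4,.4,0,.4,.25]);return [*s.x,-90],f(s.x)[:-7]
def ik(p,R,q0,k):
    def f(q):
        pp,RR=fk(q,k,SG);return np.concatenate([(pp-p)*100,(RR.inv()*R).as_rotvec()*20])
    s=least_squares(f,np.clip(q0,lo+.05,hi-.05),bounds=(lo,hi));return s.x,np.abs(s.fun).max()
E
python3 - <<'E'
from kin import *
from plan import *
from plant import r
k,e=fit();print(np.round(k,4),np.round(e,2))
q0=r.get_state()["joints"]
for nm,c in(("A",A),("B",Bc)):
  for t in(30,25,20,15,10,0):
    for depth in(.019,-.05):
      a=np.radians(-7.4);up=np.array([np.cos(a),np.sin(a),0]);N=deckpose(c,0)[1].as_matrix()[:,2]*-1
      tt=np.radians(t);z=-np.array([0,0,1])*np.cos(tt)+up*np.sin(tt)
      p=np.array(c)-N*.019-z*(.019-depth)
      q,er=ik(p,Rax(z,-up),q0,k);print(nm,t,depth,q.round(1),er.round(4))
E
```

```text
[  0.2618  -0.1905  -0.1692   0.5471   0.1265   0.1592   0.165  -90.    ] [  0.98   0.78  -0.24   0.86 -10.47  -0.94  -0.91   9.21   1.19]
A 30 0.019 [   4.6    4.5  -58.3   29.1   -7.3 -130. ] 4.4203
A 30 -0.05 [   7.    -4.   -58.3   32.1  -11.5 -134.5] 1.9277
A 25 0.019 [   4.5    5.3  -58.3   18.4   -9.4 -119.5] 3.7541
A 25 -0.05 [   6.8   -2.7  -58.3   25.4  -12.8 -127.8] 0.9073
A 20 0.019 [   4.5    6.2  -58.3   11.5  -11.7 -112.8] 3.1044
A 20 -0.05 [   6.5   -1.3  -58.    19.   -14.7 -121.5] 0.0
A 15 0.019 [   4.4    7.2  -58.3    6.9  -14.2 -108.2] 2.474
A 15 -0.05 [   6.     0.7  -54.2    9.7  -20.8 -112. ] 0.0
A 10 0.019 [   4.3    8.2  -58.3    3.5  -16.8 -105. ] 1.8662
A 10 -0.05 [   5.4    2.7  -50.7    4.9  -26.9 -107. ] 0.0
A 0 0.019 [   4.1   10.4  -58.3   -1.   -22.4 -100.6] 0.734
A 0 -0.05 [   4.4    7.1  -44.3   -0.   -38.7 -101.8] 0.0
B 30 0.019 [ -9.1   7.7 -58.3 -63.8  -2.5 -24.5] 3.2831
B 30 -0.05 [ -8.2  -0.4 -58.3 -10.9  -4.1 -78.4] 1.0303
B 25 0.019 [ -8.8   8.3 -58.3 -24.8  -4.3 -63.9] 2.6344
B 25 -0.05 [ -7.8   0.6 -58.3  -1.8  -6.2 -87.8] 0.031
B 20 0.019 [ -8.6   9.  -58.3 -11.3  -6.8 -77.6] 1.9997
B 20 -0.05 [ -7.8   2.3 -54.3  -0.6 -13.4 -89. ] 0.0
B 15 0.019 [ -8.3   9.8 -58.3  -5.5  -9.6 -83.7] 1.3821
B 15 -0.05 [ -7.8   4.1 -50.4  -0.3 -20.5 -89.4] 0.0
B 10 0.019 [ -8.1  10.6 -58.3  -2.4 -12.5 -87. ] 0.7847
B 10 -0.05 [ -7.8   6.  -46.7  -0.1 -27.3 -89.5] 0.0
B 0 0.019 [ -7.7  12.7 -56.8  -0.  -20.4 -89.7] 0.0
B 0 -0.05 [ -7.7  10.1 -40.    0.  -39.9 -89.7] 0.0
```

Run:
```python
from plant import r
from plan import *
# retreat: vertical tool above A at z .25
p,R,s=cur(r)
plan(r,*downpose([.53,-.15,.24],172.6))
```

```text
t 2.1 pos [ 0.4966 -0.1476  0.1853] rpy [179.56  29.67 172.53] F [-0.3 -1.   0.3] w 0.0872 dist 0.0642 ang 29.67 rows 5
  [-0.28, 0.01, -0.16] [0.01, 0.74, 0.0]
  [-0.26, 0.01, -0.18] [0.01, 0.74, 0.0]
  [-0.24, 0.01, -0.21] [0.01, 0.74, 0.0]
  [-0.22, 0.01, -0.23] [0.01, 0.74, 0.0]
  [-0.19, 0.01, -0.25] [0.01, 0.74, 0.0]
```

Request:
{"name": "apply_moves", "arguments": {
  "targets": [
    [[-0.1, 0.01, -0.35], [0.01, 0.74, 0], 87],
    [[-0.26, 0.01, -0.18], [0.01, 0.74, 0], 87]
  ]
}}

```text
time_s: 2.3
tcp_pos: [0.4938, -0.1592, 0.2002]
eef_rot: [-179.2, 19.4, 172.4]
contact_force: [1.6, -3.0, 1.5]
gripper_width: 0.0871
```

```bash
cat > rec.py <<'E'
from plant import r
s=r.get_state();row=[*s["joints"],*s["tcp_pos"],*s["eef_rot"]]
open("data.txt","a").write(" ".join(map(str,row))+"\n");print([round(v,1) for v in s["joints"]],s["tcp_pos"].round(4),s["eef_rot"].round(1))
E
python3 rec.py
```

```text
[np.float64(7.9), np.float64(-3.2), np.float64(-41.3), np.float64(10.6), np.float64(-33.7), np.float64(-113.5)] [ 0.4938 -0.1592  0.2002] [-179.2   19.4  172.4]
```

Request:
{"name": "apply_moves", "arguments": {
  "targets": [
    [[-0.24, 0.01, -0.21], [0.01, 0.74, 0], 87],
    [[-0.22, 0.01, -0.23], [0.01, 0.74, 0], 87],
    [[-0.19, 0.01, -0.25], [0.01, 0.74, 0], 87]
  ]
}}

```text
time_s: 2.6
tcp_pos: [0.5133, -0.1568, 0.2352]
eef_rot: [-179.9, 0.9, 172.5]
contact_force: [-0.1, -0.6, 0.3]
gripper_width: 0.087
```

```bash
python3 rec.py
```

```text
[np.float64(4.2), np.float64(7.3), np.float64(-18.3), np.float64(0.4), np.float64(-63.5), np.float64(-101.8)] [ 0.5133 -0.1568  0.2352] [-179.9    0.9  172.5]
```

```bash
cat > kin2.py <<'E'
from kin import *
import kin
def fk(q,k,sg=SG):
    a,off,h,L1,e,L2,Lt,wy,wz,ty,tz=k
    R=Ro.from_euler("z",q[0],degrees=True);p=R.apply([a,off,h])
    R=R*Ro.from_euler("y",q[1],degrees=True);p=p+R.apply([0,0,L1])
    R=R*Ro.from_euler("y",-q[2],degrees=True);p=p+R.apply([L2,0,e])
    R=R*Ro.from_euler("x",-q[3],degrees=True);p=p+R.apply([0,wy,wz])
    R=R*Ro.from_euler("y",-q[4],degrees=True);p=p+R.apply([Lt,ty,tz])
    R=R*Ro.from_euler("x",-q[5]-90,degrees=True)*Ro.from_matrix([[0,0,1],[0,1,0],[-1,0,0]])
    return p,R
kin.fk=lambda q,k,s:fk(q,k)
P0=np.array([0,0,.35,.4,0,.4,.25,0,0,0,0])
def fit():
    D=np.loadtxt("data.txt")
    W=np.array([.3,.3,.3,.3,.3,.3,.3,.3,3,3,3])
    f=lambda k:np.concatenate([(fk(d[:6],k)[0]-d[6:9])*1000*(.2 if d[0]==6.9 else 1) for d in D]+[(k-P0)*W*10])
    s=least_squares(f,P0);return s.x,f(s.x)[:-11]
E
python3 - <<'E'
from kin2 import *
k,e=fit();print(np.round(k,4));print(np.round(e,2))
E
```

```text
[ 6.000e-04 -1.000e-04  1.995e-01  6.013e-01 -8.000e-04  4.635e-01
  3.611e-01 -1.898e-01  3.000e-04 -1.900e-03 -3.000e-04]
[-0.01  0.01  0.   -0.01 -0.    0.01 -0.02  0.    0.03  0.02  0.01 -0.02
  0.01  0.    0.01]
```

```bash
cat > iks.py <<'E'
from kin2 import *
from plan import *
K=fit()[0]
def allik(p,R,n=60,seed=0):
    rng=np.random.default_rng(seed);out=[]
    for i in range(n):
        q,e=ik(p,R,lo+rng.random(6)*(hi-lo),K)
        if e<1e-3 and not any(np.abs(q-o).max()<1 for o in out): out.append(q)
    return out
def tpose(c,t,depth,flip=1,yaw=-7.4):
    a=np.radians(yaw);up=np.array([np.cos(a),np.sin(a),0]);N=-deckpose(c,0)[1].as_matrix()[:,2]
    tt=np.radians(t);z=-np.array([0,0,1])*np.cos(tt)+up*np.sin(tt)
    return np.array(c)-N*.019-z*(.019-depth),Rax(z,-up*flip)
E
python3 - <<'E'
from iks import *
for nm,c in(("A",A),("B",Bc)):
  for t in(30,20,10,0):
    for d in(.019,-.05):
     for fl in(1,-1):
      for q in allik(*tpose(c,t,d,fl),n=25): print(nm,t,d,fl,q.round(0).astype(int).tolist())
E
```

```text
A 20 0.019 1 [6, 9, -49, 21, -13, -124]
A 20 0.019 -1 [6, 9, -49, 21, -13, 56]
A 20 -0.05 1 [9, 2, -44, 12, -26, -116]
A 20 -0.05 -1 [9, 2, -44, 12, -26, 64]
A 10 0.019 1 [6, 13, -35, 4, -32, -107]
A 10 0.019 -1 [6, 13, -35, 4, -32, 73]
A 10 -0.05 1 [6, 7, -31, 4, -42, -106]
A 10 -0.05 -1 [6, 7, -31, 4, -42, 74]
A 0 0.019 1 [5, 18, -25, 0, -47, -102]
A 0 0.019 -1 [5, 18, -25, 0, -47, 78]
A 0 -0.05 1 [5, 14, -20, 0, -56, -102]
A 0 -0.05 -1 [5, 14, -20, 0, -56, 78]
B 30 0.019 1 [-8, 11, -44, -2, -5, -88]
B 30 0.019 -1 [-8, 11, -44, -2, -5, 92]
B 30 -0.05 1 [-8, 2, -44, -1, -14, -89]
B 30 -0.05 -1 [-8, 2, -44, -1, -14, 91]
B 20 0.019 1 [-8, 13, -37, 0, -21, -90]
B 20 0.019 -1 [-8, 13, -37, 0, -21, 90]
B 20 -0.05 1 [-8, 5, -35, 0, -30, -90]
B 20 -0.05 -1 [-8, 5, -35, 0, -30, 90]
B 10 0.019 1 [-8, 16, -29, 0, -35, -90]
B 10 0.019 -1 [-8, 16, -29, 0, -35, 90]
B 10 -0.05 1 [-8, 10, -26, 0, -44, -90]
B 10 -0.05 -1 [-8, 10, -26, 0, -44, 90]
B 0 0.019 1 [-8, 20, -21, 0, -48, -90]
B 0 0.019 -1 [-8, 20, -21, 0, -48, 90]
B 0 -0.05 1 [-8, 16, -17, 0, -57, -90]
B 0 -0.05 -1 [-8, 16, -17, 0, -57, 90]
```

```bash
cat >> iks.py <<'E'
YAW=76.3;a_=np.radians(YAW);d_=np.array([np.cos(a_),np.sin(a_),0]);F_=np.array([.5080,.1454,.012])
def place(along,zbot,rel,h=.025,lat=0.):
    t=np.radians(rel);z=-np.array([0,0,1])*np.cos(t)-d_*np.sin(t)
    n=np.array([-d_[1],d_[0],0])
    p=F_+d_*along+n*lat;p[2]=zbot+h
    return p,Rax(z,-d_)
E
python3 - <<'E'
from iks import *
for rel in(10,17,20):
  for al,zb in((.123,.012),(.123,.15),(.064,.056),(.064,.15)):
    for q in allik(*place(al,zb,rel),n=20): print(rel,al,zb,q.round(0).astype(int).tolist())
for t in(13,16):
  for q in allik(*tpose(A,t,.019),n=20):print("A",t,q.round(1))
plan(r:=__import__("plant").r,*tpose(A,13,-.05)); plan(r,*tpose(A,13,.019))
E
```

```text
10 0.123 0.012 [48, 29, -20, 6, -50, -66]
10 0.123 0.15 [48, 20, -12, 5, -67, -64]
10 0.064 0.056 [45, 23, -23, 6, -53, -63]
10 0.064 0.15 [45, 17, -17, 6, -65, -62]
17 0.123 0.012 [50, 32, -17, 9, -57, -69]
17 0.123 0.15 [50, 24, -9, 8, -72, -67]
17 0.064 0.056 [47, 26, -21, 10, -59, -67]
17 0.064 0.15 [47, 20, -15, 9, -70, -65]
20 0.123 0.012 [50, 33, -16, 10, -60, -70]
20 0.123 0.15 [50, 25, -8, 9, -75, -68]
20 0.064 0.056 [48, 27, -20, 11, -61, -68]
20 0.064 0.15 [48, 21, -15, 10, -72, -66]
A 13 [   6.6   12.1  -38.     6.8  -27.5 -109.6]
A 16 [   6.9   10.9  -41.9   10.5  -22.  -113.5]
t 2.6 pos [ 0.5133 -0.1568  0.2352] rpy [-179.86    0.9   172.54] F [-0.1 -0.6  0.3] w 0.087 dist 0.0752 ang 12.1 rows 3
  [-0.08, 0.09, 0.61] [-0.01, -0.5, -0.0]
  [-0.03, 0.09, 0.62] [-0.01, -0.5, -0.0]
  [0.01, 0.09, 0.62] [-0.01, -0.5, -0.0]
t 2.6 pos [ 0.5133 -0.1568  0.2352] rpy [-179.86    0.9   172.54] F [-0.1 -0.6  0.3] w 0.087 dist 0.1437 ang 12.1 rows 4
  [-0.15, 0.07, 0.88] [-0.0, -0.38, -0.0]
  [-0.1, 0.07, 0.89] [-0.0, -0.38, -0.0]
  [-0.05, 0.07, 0.89] [-0.0, -0.38, -0.0]
  [-0.01, 0.07, 0.9] [-0.0, -0.38, -0.0]
```

All poses are feasible with the tool 13° off vertical. Next is the standoff.

Request:
{"name": "apply_moves", "arguments": {
  "targets": [
    [[-0.08, 0.09, 0.61], [-0.01, -0.5, 0], 87],
    [[-0.03, 0.09, 0.62], [-0.01, -0.5, 0], 87],
    [[0.01, 0.09, 0.62], [-0.01, -0.5, 0], 87],
    [[0, 0, 0], [0, 0, 0], 87]
  ]
}}

```text
time_s: 3.0
tcp_pos: [0.5322, -0.1482, 0.1614]
eef_rot: [179.5, 12.8, 172.5]
contact_force: [-0.8, -0.9, -0.6]
gripper_width: 0.0867
```

Run:
```python
from plant import r
from iks import *
c=r.capture("scene");np.savez("scene2.npz",**c);p,R,s=cur(r)
print([np.round(proj(c,p+R.apply(o)),1).tolist() for o in([0,.0435,.017],[0,-.0435,.017],[0,.065,.017],[0,-.065,.017])])
cv2.imwrite("pics/s2.png",cv2.resize(c["img"][110:290,200:440],None,fx=3,fy=3))
plan(r,*tpose(A,13,-.05),vmax=.02); plan(r,*tpose(A,13,.019),vmax=.02)
```

```text
[[317.0, 213.9], [296.8, 195.1], [322.4, 218.8], [292.2, 190.7]]
t 3.05 pos [ 0.5343 -0.1484  0.164 ] rpy [179.51  12.85 172.58] F [ 1.  -0.2  1.4] w 0.0874 dist 0.0097 ang 0.5 rows 1
  [0.24, -0.0, 0.01] [0.06, -0.02, -0.0]
t 3.05 pos [ 0.5343 -0.1484  0.164 ] rpy [179.51  12.85 172.58] F [ 1.  -0.2  1.4] w 0.0874 dist 0.0699 ang 0.5 rows 4
  [0.06, -0.0, 0.43] [0.02, -0.0, -0.0]
  [0.06, -0.0, 0.43] [0.02, -0.0, -0.0]
  [0.06, -0.0, 0.43] [0.02, -0.0, -0.0]
  [0.06, -0.0, 0.43] [0.02, -0.0, -0.0]
```

View pics/s2.png

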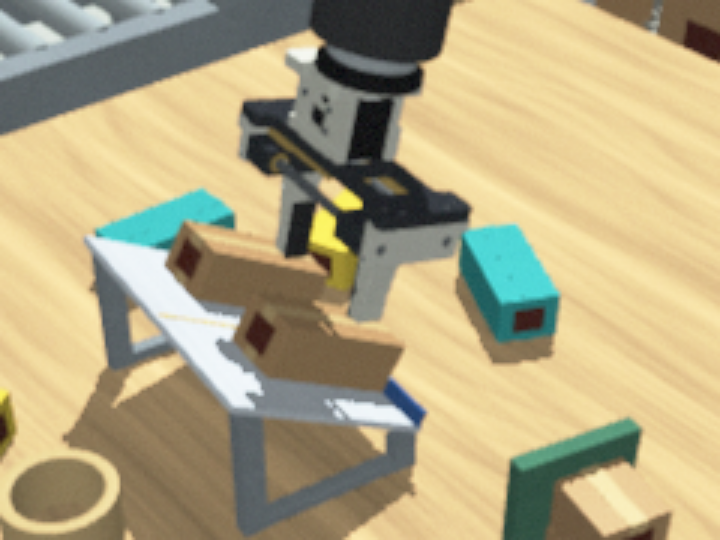

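The gripper straddles the left carton. The near fingertip is at about (321,216) full-frame, which matches my projection, so I'll descend.

Request:
{"name": "apply_moves", "arguments": {
  "targets": [
    [[0.15, 0, 0.4], [0.06, -0.02, 0], 87],
    [[0.09, 0, 0.43], [0, 0, 0], 87],
    [[0, 0, 0.43], [0, 0, 0], 87]
  ]
}}

```text
time_s: 3.35
tcp_pos: [0.5419, -0.1497, 0.119]
eef_rot: [179.9, 13.3, 172.7]
contact_force: [-0.4, -0.3, -0.2]
gripper_width: 0.0872
```

Run:
```python
from plant import r
from iks import *
plan(r,*tpose(A,13,.019),vmax=.02)
```

```text
t 3.35 pos [ 0.5419 -0.1497  0.119 ] rpy [179.94  13.28 172.67] F [-0.4 -0.3 -0.2] w 0.0872 dist 0.0247 ang 0.3 rows 2
  [0.09, 0.0, 0.3] [0.0, 0.02, 0.0]
  [0.09, 0.0, 0.3] [0.0, 0.02, 0.0]
```

Request:
{"name": "apply_moves", "arguments": {
  "targets": [
    [[0.09, 0, 0.3], [0, 0.02, 0], 87],
    [[0.09, 0, 0.3], [0, 0.02, 0], 87],
    [[0, 0, 0], [0, 0, 0], 87]
  ]
}}

```text
time_s: 3.65
tcp_pos: [0.543, -0.1506, 0.0941]
eef_rot: [179.9, 12.8, 172.7]
contact_force: [-0.1, -0.3, -0.2]
gripper_width: 0.087
```

Run:
```python
from plant import r
from iks import *
plan(r,*tpose(A,13,.019),vmax=.02)
```

```text
t 3.65 pos [ 0.543  -0.1506  0.0941] rpy [179.95  12.83 172.65] F [-0.1 -0.3 -0.2] w 0.087 dist 0.0029 ang 0.19 rows 1
  [0.06, 0.02, -0.02] [0.01, -0.02, 0.01]
```

Within 3 mm. I'll apply that correction and close.

Request:
{"name": "apply_moves", "arguments": {
  "targets": [
    [[0.06, 0.02, 0], [0, 0, 0], 70],
    [[0, 0, 0], [0, 0, 0], 58],
    [[0, 0, 0], [0, 0, 0], 45],
    [[0, 0, 0], [0, 0, 0], 45],
    [[0, 0, 0], [0, 0, 0], 45]
  ],
  "squeeze": 25
}}

```text
time_s: 4.15
tcp_pos: [0.5419, -0.1495, 0.096]
eef_rot: [179.9, 13.0, 172.7]
contact_force: [-0.4, -0.1, -1.0]
gripper_width: 0.056
```

Request:
{"name": "apply_moves", "arguments": {
  "targets": [
    [[0, 0, 0], [0, 0, 0], 45],
    [[0, 0, 0], [0, 0, 0], 45]
  ]
}}

```text
time_s: 4.35
tcp_pos: [0.5418, -0.1494, 0.0961]
eef_rot: [179.9, 13.0, 172.7]
contact_force: [1.0, 0.1, -1.4]
gripper_width: 0.0558
```

Request:
{"name": "apply_moves", "arguments": {
  "targets": [
    [[0.06, 0, -0.19], [0, 0, 0], 45],
    [[0.12, 0, -0.38], [0, 0, 0], 45],
    [[0.15, 0, -0.5], [0, 0, 0], 45],
    [[0.1, 0, -0.6], [0, 0, 0], 45],
    [[0, 0, -0.6], [0, 0, 0], 45]
  ]
}}

```text
time_s: 4.85
tcp_pos: [0.5, -0.1447, 0.1801]
eef_rot: [-180.0, 12.4, 172.7]
contact_force: [0.0, 1.2, -2.3]
gripper_width: 0.0555
```

Run:
```python
from plant import r
from iks import *
c=r.capture("scene");np.savez("scene3.npz",**c)
cv2.imwrite("pics/s3.png",cv2.resize(c["img"][100:290,200:460],None,fx=3,fy=3))
# waypoint: directly to above place1 at zbot .16
p,R,s=cur(r);tgt=place(.123,.15,17)
print(s["joints"].round(1));plan(r,[.535,-.10,.20],R);plan(r,*tgt)
```

```text
[   7.8    1.8  -34.9    5.   -41.1 -108.6]
t 4.9 pos [ 0.5015 -0.1448  0.1845] rpy [179.99  12.72 172.69] F [-0.   0.3  2.2] w 0.0557 dist 0.058 ang 0.0 rows 2
  [-0.38, 0.61, -0.11] [0.0, 0.0, 0.0]
  [-0.38, 0.61, -0.11] [0.0, 0.0, 0.0]
t 4.9 pos [ 0.5015 -0.1448  0.1845] rpy [179.99  12.72 172.69] F [-0.   0.3  2.2] w 0.0557 dist 0.4113 ang 87.81 rows 13
  [0.04, 0.79, 0.01] [0.03, 0.23, -0.81]
  [-0.05, 0.79, 0.01] [0.03, 0.23, -0.81]
  [-0.14, 0.78, 0.0] [0.03, 0.23, -0.81]
  [-0.23, 0.76, -0.01] [0.03, 0.23, -0.81]
  [-0.31, 0.73, -0.02] [0.03, 0.23, -0.81]
  [-0.39, 0.69, -0.04] [0.03, 0.23, -0.81]
  [-0.47, 0.64, -0.05] [0.03, 0.23, -0.81]
  [-0.53, 0.58, -0.07] [0.03, 0.23, -0.81]
  [-0.59, 0.52, -0.09] [0.03, 0.23, -0.81]
  [-0.64, 0.45, -0.11] [0.03, 0.23, -0.81]
  [-0.69, 0.37, -0.14] [0.03, 0.23, -0.81]
  [-0.72, 0.29, -0.16] [0.03, 0.23, -0.81]
  [-0.74, 0.21, -0.19] [0.03, 0.23, -0.81]
```

View pics/s3.png

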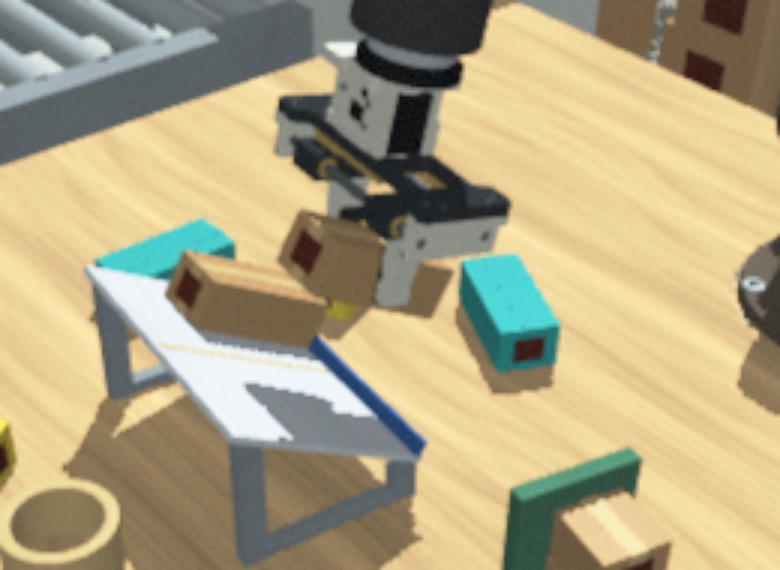

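Carton A is held squarely mid-length; the crop shows it clear of the deck and lip. I'll carry it high over the stop.

Run:
```python
from plant import r
from iks import *
plan(r,*place(.123,.205,17),vmax=.03)
```

```text
t 4.9 pos [ 0.5015 -0.1448  0.1845] rpy [179.99  12.72 172.69] F [-0.   0.3  2.2] w 0.0557 dist 0.4137 ang 87.81 rows 14
  [0.01, 0.73, -0.09] [0.03, 0.22, -0.75]
  [-0.06, 0.73, -0.09] [0.03, 0.22, -0.75]
  [-0.14, 0.72, -0.1] [0.03, 0.22, -0.75]
  [-0.21, 0.7, -0.1] [0.03, 0.22, -0.75]
  [-0.28, 0.68, -0.11] [0.03, 0.22, -0.75]
  [-0.34, 0.64, -0.13] [0.03, 0.22, -0.75]
  [-0.4, 0.6, -0.14] [0.03, 0.22, -0.75]
  [-0.46, 0.56, -0.15] [0.03, 0.22, -0.75]
  [-0.51, 0.5, -0.17] [0.03, 0.22, -0.75]
  [-0.56, 0.45, -0.19] [0.03, 0.22, -0.75]
  [-0.59, 0.39, -0.21] [0.03, 0.22, -0.75]
  [-0.63, 0.32, -0.23] [0.03, 0.22, -0.75]
  [-0.65, 0.25, -0.25] [0.03, 0.22, -0.75]
  [-0.66, 0.18, -0.27] [0.03, 0.22, -0.75]
```

Request:
{"name": "apply_moves", "arguments": {
  "targets": [
    [[0.01, 0.6, -0.45], [0.03, 0.22, -0.75], 45],
    [[-0.06, 0.73, -0.45], [0.03, 0.22, -0.75], 45],
    [[-0.14, 0.72, -0.2], [0.03, 0.22, -0.75], 45],
    [[-0.21, 0.7, -0.1], [0.03, 0.22, -0.75], 45]
  ]
}}

```text
time_s: 5.3
tcp_pos: [0.4997, -0.032, 0.2338]
eef_rot: [-175.4, 4.4, -163.0]
contact_force: [1.3, -0.3, -2.6]
gripper_width: 0.0559
```

Run:
```python
from plant import r
from iks import *
plan(r,*place(.123,.205,17),vmax=.035)
```

```text
t 5.3 pos [ 0.4997 -0.032   0.2338] rpy [-175.38    4.39 -163.  ] F [ 1.3 -0.3 -2.6] w 0.0559 dist 0.2993 ang 62.38 rows 9
  [-0.34, 0.76, -0.02] [0.03, 0.24, -0.83]
  [-0.42, 0.71, -0.04] [0.03, 0.24, -0.83]
  [-0.5, 0.66, -0.06] [0.03, 0.24, -0.83]
  [-0.57, 0.6, -0.08] [0.03, 0.24, -0.83]
  [-0.63, 0.53, -0.1] [0.03, 0.24, -0.83]
  [-0.69, 0.45, -0.13] [0.03, 0.24, -0.83]
  [-0.73, 0.37, -0.15] [0.03, 0.24, -0.83]
  [-0.76, 0.28, -0.18] [0.03, 0.24, -0.83]
  [-0.78, 0.19, -0.2] [0.03, 0.24, -0.83]
```

Request:
{"name": "apply_moves", "arguments": {
  "targets": [
    [[-0.34, 0.76, -0.02], [0.03, 0.24, -0.83], 45],
    [[-0.42, 0.71, -0.04], [0.03, 0.24, -0.83], 45],
    [[-0.5, 0.66, -0.06], [0.03, 0.24, -0.83], 45],
    [[-0.57, 0.6, -0.08], [0.03, 0.24, -0.83], 45],
    [[-0.63, 0.53, -0.1], [0.03, 0.24, -0.83], 45]
  ]
}}

```text
time_s: 5.8
tcp_pos: [0.5159, 0.1383, 0.2341]
eef_rot: [-175.4, -8.6, -129.5]
contact_force: [0.6, -0.4, -2.3]
gripper_width: 0.0559
```

Request:
{"name": "apply_moves", "arguments": {
  "targets": [
    [[-0.69, 0.45, -0.13], [0.03, 0.24, -0.83], 45],
    [[-0.73, 0.37, -0.15], [0.03, 0.24, -0.83], 45],
    [[-0.76, 0.28, -0.18], [0.03, 0.24, -0.83], 45],
    [[-0.78, 0.19, -0.2], [0.03, 0.24, -0.83], 45]
  ]
}}

```text
time_s: 6.2
tcp_pos: [0.5268, 0.2754, 0.2322]
eef_rot: [179.0, -17.6, -101.3]
contact_force: [0.8, -0.3, -1.8]
gripper_width: 0.0557
```

Run:
```python
from plant import r
from iks import *
plan(r,*place(.124,.06,17),vmax=.035)
```

```text
t 6.2 pos [0.5268 0.2754 0.2322] rpy [ 178.97  -17.61 -101.32] F [ 0.8 -0.3 -1.8] w 0.0557 dist 0.1479 ang 2.37 rows 5
  [-0.19, -0.07, 0.71] [0.01, -0.02, 0.06]
  [-0.19, -0.07, 0.71] [0.01, -0.02, 0.06]
  [-0.19, -0.07, 0.71] [0.01, -0.02, 0.06]
  [-0.18, -0.07, 0.71] [0.01, -0.02, 0.06]
  [-0.18, -0.06, 0.71] [0.01, -0.02, 0.06]
```

Request:
{"name": "apply_moves", "arguments": {
  "targets": [
    [[-0.22, -0.3, 0.6], [0.04, -0.06, 0.22], 45],
    [[-0.2, -0.04, 0.7], [0, 0, 0.08], 45],
    [[-0.19, 0, 0.7], [0, 0, 0], 45],
    [[-0.18, 0, 0.6], [0, 0, 0], 45],
    [[0, 0, 0], [0, 0, 0], 45]
  ]
}}

```text
time_s: 6.7
tcp_pos: [0.5382, 0.2783, 0.1179]
eef_rot: [179.9, -17.2, -103.3]
contact_force: [-0.1, -0.9, -1.8]
gripper_width: 0.0561
```

```bash
cat > seeheld.py <<'E'
import sys
from plant import r
from iks import *
from meas import *
for n in("scene","top"):
    c=r.capture(n);np.savez(f"{n}{sys.argv[1]}.npz",**c);P=cloud(c)
    y0,y1,x0,x1=(200,430,300,560) if n=="scene" else (170,350,60,320)
    cv2.imwrite(f"pics/{n}{sys.argv[1]}.png",cv2.resize(c["img"][y0:y1,x0:x1],None,fx=2.5,fy=2.5))
E
python3 seeheld.py 4;python3 - <<'E'
from plant import r
from iks import *
plan(r,*place(.124,.06,17),vmax=.02)
plan(r,*place(.124,.013,17),vmax=.02)
E
```

```text
t 6.8 pos [0.5401 0.2796 0.1216] rpy [-179.9   -17.01 -103.29] F [ 0.5 -0.1 -1.3] w 0.0557 dist 0.0392 ang 0.45 rows 2
  [0.03, -0.01, 0.49] [-0.01, -0.0, 0.02]
  [0.03, -0.01, 0.49] [-0.01, -0.0, 0.02]
t 6.8 pos [0.5401 0.2796 0.1216] rpy [-179.9   -17.01 -103.29] F [ 0.5 -0.1 -1.3] w 0.0557 dist 0.0847 ang 0.45 rows 5
  [-0.06, -0.0, 0.42] [-0.01, -0.0, 0.01]
  [-0.06, -0.0, 0.42] [-0.01, -0.0, 0.01]
  [-0.06, -0.0, 0.42] [-0.01, -0.0, 0.01]
  [-0.06, -0.0, 0.42] [-0.01, -0.0, 0.01]
  [-0.06, -0.0, 0.42] [-0.01, -0.0, 0.01]
```

View pics/scene4.png

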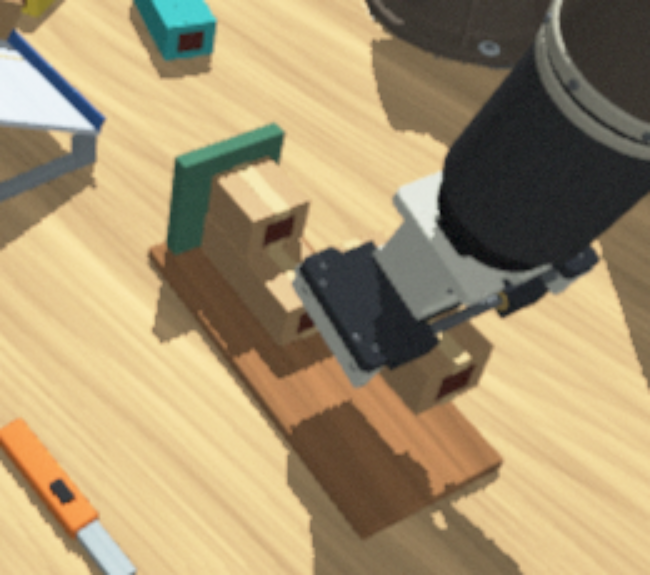

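View pics/top4.png

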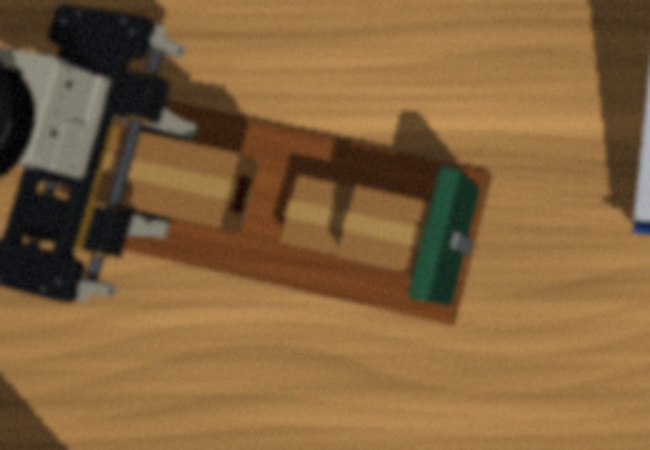

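The top view shows the held carton level-ish at crop (185,180), with the first and half cartons at (305,215) and (380,228). I'll measure the held carton's pose from depth.

```bash
cat > held.py <<'E'
import sys
from iks import *
from meas import *
def held(n,zlo,zhi,amin,amax):
    c=load(n);P=cloud(c);ok=c["z_map"]>0
    n_=np.array([-d_[1],d_[0],0]);Q=P-F_-np.array([.0017,.0004,0])   # top-camera frame
    S=np.stack([Q@d_,Q@n_,P[...,2]],-1)
    img=c["img"].astype(int);b,g,rr=img[...,0],img[...,1],img[...,2]
    card=(rr-b>35)
    m=ok&card&(S[...,2]>zlo)&(S[...,2]<zhi)&(S[...,0]>amin)&(S[...,0]<amax)&(abs(S[...,1])<.05)
    m=big(m);s=S[m]
    nn=np.linalg.svd(s-s.mean(0),full_matrices=False)[2][2];nn*=np.sign(nn[2])
    print(n,"rect",rect(S,m),"along",np.percentile(s[:,0],[1,99]).round(4),"lat",np.percentile(s[:,1],[2,98]).round(4),"z",np.median(s[:,2]).round(4),"tilt along/lat deg",np.degrees(nn[:2]).round(2))
if __name__=="__main__":
    held(sys.argv[1],*map(float,sys.argv[2:]))
E
python3 held.py top4.npz .12 .17 .05 .2; python3 held.py top4.npz .05 .062 0 .08;python3 held.py top4.npz .094 .106 -.08 .02
```

```text
top4.npz rect (array([112.1,   1.3]), 75.8, 57.6, 1.72, 1362) along [0.0747 0.1484] lat [-0.0253  0.0285] z 0.1381 tilt along/lat deg [-2.28  0.32]
top4.npz rect (array([35.8,  0.1]), 55.9, 49.3, -89.92, 666) along [0.0124 0.0585] lat [-0.0265  0.0267] z 0.056 tilt along/lat deg [0.32 0.3 ]
top4.npz rect (array([-29.4,   1.5]), 58.3, 56.0, 0.09, 910) along [-0.0576 -0.001 ] lat [-0.0251  0.0284] z 0.0998 tilt along/lat deg [0.19 0.19]
```

```bash
cat >> iks.py <<'E'
def place2(along,zbot,rel,h=.0265,lat=0.,dyaw=0.):
    p,R=place(along,zbot,rel,h,lat); return p,Ro.from_euler("z",dyaw,degrees=True)*R
E
python3 - <<'E'
from plant import r
from iks import *
plan(r,*place2(.128,.045,19.3,lat=-.001,dyaw=-1),vmax=.015)
E
```

```text
t 6.8 pos [0.5401 0.2796 0.1216] rpy [-179.9   -17.01 -103.29] F [ 0.5 -0.1 -1.3] w 0.0557 dist 0.0511 ang 2.71 rows 4
  [-0.03, -0.01, 0.32] [-0.02, 0.07, 0.04]
  [-0.03, -0.01, 0.32] [-0.02, 0.07, 0.04]
  [-0.04, -0.01, 0.32] [-0.02, 0.07, 0.04]
  [-0.04, -0.01, 0.32] [-0.02, 0.07, 0.04]
```

Request:
{"name": "apply_moves", "arguments": {
  "targets": [
    [[-0.03, -0.01, 0.32], [-0.02, 0.07, 0.04], 45],
    [[-0.03, -0.01, 0.32], [-0.02, 0.07, 0.04], 45],
    [[-0.04, -0.01, 0.32], [-0.02, 0.07, 0.04], 45],
    [[-0.04, -0.01, 0.32], [-0.02, 0.07, 0.04], 45],
    [[0, 0, 0], [0, 0, 0], 45]
  ]
}}

```text
time_s: 7.3
tcp_pos: [0.541, 0.2699, 0.0716]
eef_rot: [-179.9, -19.1, -104.8]
contact_force: [0.1, -0.5, -2.0]
gripper_width: 0.0559
```

```bash
python3 seeheld.py 5; python3 held.py top5.npz .07 .13 .05 .2;python3 - <<'E'
from plant import r
from iks import *
plan(r,*place2(.126,.0125,19.3,lat=-.001,dyaw=-1),vmax=.012)
E
```

```text
top5.npz rect (array([104.6,  -1.9]), 76.1, 58.1, -1.88, 1221) along [0.0673 0.1407] lat [-0.0289  0.0248] z 0.0915 tilt along/lat deg [-1.14  0.48]
t 7.4 pos [0.5419 0.2707 0.0733] rpy [-179.82  -18.94 -104.8 ] F [-0.3  0.  -1.9] w 0.056 dist 0.0346 ang 0.4 rows 3
  [-0.06, 0.02, 0.28] [-0.01, 0.01, -0.0]
  [-0.06, 0.02, 0.28] [-0.01, 0.01, -0.0]
  [-0.06, 0.02, 0.28] [-0.01, 0.01, -0.0]
```

```bash
cat > yawfit.py <<'E'
import sys
from iks import *
from meas import *
def yf(n,zlo,zhi,amin,amax):
    c=load(n);P=cloud(c);n_=np.array([-d_[1],d_[0],0]);Q=P-F_-np.array([.0017,.0004,0])
    S=np.stack([Q@d_,Q@n_,P[...,2]],-1);img=c["img"].astype(int)
    m=big((c["z_map"]>0)&(img[...,2]-img[...,0]>35)&(S[...,2]>zlo)&(S[...,2]<zhi)&(S[...,0]>amin)&(S[...,0]<amax)&(abs(S[...,1])<.05));s=S[m]
    xs=np.arange(np.percentile(s[:,0],3),np.percentile(s[:,0],97)-.003,.003);mid=[];xx=[]
    for x in xs:
        t=s[(s[:,0]>=x)&(s[:,0]<x+.003),1]
        if len(t)>20 and np.ptp(t)>.05: mid.append((t.min()+t.max())/2);xx.append(x)
    f=np.polyfit(xx,mid,1);print(n,"yaw",np.degrees(f[0]).round(2),"lat",np.mean(mid).round(4),len(xx))
yf(sys.argv[1],*map(float,sys.argv[2:]))
E
python3 yawfit.py top4.npz .12 .17 .05 .2;python3 yawfit.py top5.npz .07 .13 .05 .2;python3 yawfit.py top0.npz .05 .062 0 .08;python3 yawfit.py top0.npz .094 .106 -.08 .02
```

```text
top4.npz yaw 0.32 lat 0.0014 23
top5.npz yaw -1.4 lat -0.002 23
top0.npz yaw -0.0 lat 0.0 14
top0.npz yaw -0.08 lat 0.0016 18
```

Run:
```python
from plant import r
from iks import *
plan(r,*place2(.1262,.0125,20.2,lat=-.0008,dyaw=0),vmax=.012)
```

```text
t 7.4 pos [0.5419 0.2707 0.0733] rpy [-179.82  -18.94 -104.8 ] F [-0.3  0.  -1.9] w 0.056 dist 0.0346 ang 1.64 rows 3
  [-0.06, 0.02, 0.28] [0.01, 0.05, -0.04]
  [-0.07, 0.02, 0.28] [0.01, 0.05, -0.04]
  [-0.07, 0.02, 0.28] [0.01, 0.05, -0.04]
```

Request:
{"name": "apply_moves", "arguments": {
  "targets": [
    [[-0.06, 0.06, 0.26], [0.01, 0.05, -0.06], 45],
    [[-0.06, 0.02, 0.26], [0.01, 0.05, -0.06], 45],
    [[-0.06, 0, 0.16], [0.01, 0.05, 0], 45],
    [[0, 0, 0], [0, 0, 0], 45]
  ]
}}

```text
time_s: 7.8
tcp_pos: [0.5385, 0.27, 0.0438]
eef_rot: [-179.9, -20.1, -103.7]
contact_force: [-0.3, 1.0, -2.5]
gripper_width: 0.0557
```

```bash
python3 seeheld.py 6; python3 held.py top6.npz .04 .1 .064 .2;python3 yawfit.py top6.npz .04 .1 .064 .2;python3 - <<'E'
from plant import r
from iks import *
plan(r,*place2(.1262,.012,20.2,lat=-.0008,dyaw=0),vmax=.012)
E
```

```text
top6.npz rect (array([104.4,  -0.2]), 77.5, 58.0, -0.0, 1165) along [0.0664 0.1412] lat [-0.027   0.0269] z 0.0638 tilt along/lat deg [-0.93  0.67]
top6.npz yaw -0.03 lat -0.0001 24
t 7.9 pos [0.539  0.2703 0.0448] rpy [-179.82  -20.05 -103.7 ] F [ 0.5  0.3 -1.3] w 0.0558 dist 0.0068 ang 0.23 rows 1
  [0.0, -0.01, 0.17] [-0.02, 0.02, -0.0]
```

View pics/top6.png

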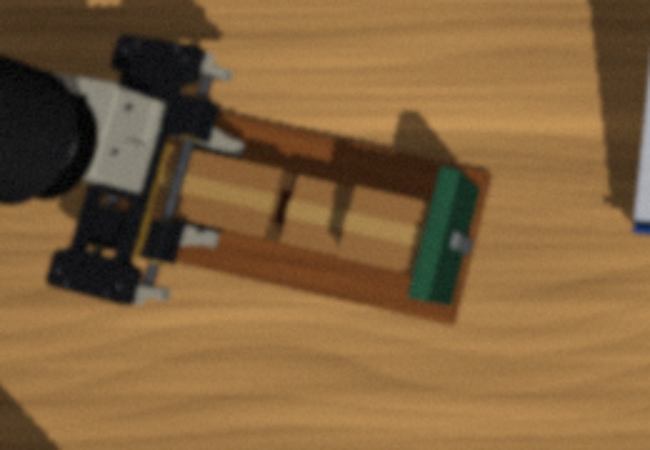

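The held carton is in line, with a gap of about 5 mm and about 6.5 mm above the board. I'll set it down gently and close the gap a little.

Request:
{"name": "apply_moves", "arguments": {
  "targets": [
    [[0, -0.01, 0.09], [-0.01, 0.05, 0], 45],
    [[0, 0, 0.09], [-0.01, 0.02, 0], 45],
    [[0, 0, 0], [0, 0, 0], 45]
  ]
}}

```text
time_s: 8.2
tcp_pos: [0.5395, 0.2682, 0.0392]
eef_rot: [-179.9, -20.6, -103.7]
contact_force: [-1.1, -0.6, -2.6]
gripper_width: 0.0559
```

```bash
python3 seeheld.py 7; python3 held.py top7.npz .04 .1 .063 .2;python3 yawfit.py top7.npz .04 .1 .063 .2;python3 - <<'E'
from plant import r
from iks import *
plan(r,*place2(.1262,.012,20.2,lat=-.0008,dyaw=0),vmax=.012)
E
```

```text
top7.npz rect (array([102.3,  -1.5]), 76.9, 56.9, 1.02, 1136) along [0.065  0.1396] lat [-0.0283  0.0255] z 0.0581 tilt along/lat deg [-1.2   0.27]
top7.npz yaw 0.25 lat -0.0015 23
t 8.3 pos [0.5395 0.2683 0.0392] rpy [-179.9   -20.55 -103.71] F [-0.5 -0.6 -1.8] w 0.0562 dist 0.0012 ang 0.36 rows 1
  [0.01, 0.02, 0.02] [-0.01, -0.04, -0.0]
```

Request:
{"name": "apply_moves", "arguments": {
  "targets": [
    [[0.01, 0.02, 0.05], [0, 0.08, 0], 45],
    [[0, 0, 0], [0, 0, 0], 45]
  ]
}}

```text
time_s: 8.5
tcp_pos: [0.5393, 0.2677, 0.0383]
eef_rot: [-179.8, -21.2, -103.7]
contact_force: [-0.2, -0.0, -2.6]
gripper_width: 0.0561
```

```bash
python3 seeheld.py 8; python3 held.py top8.npz .04 .1 .063 .2;python3 - <<'E'
from plant import r
print(r.get_state()["contact_force"])
E
```

```text
top8.npz rect (array([103. ,  -1.5]), 78.9, 57.5, 1.6, 1138) along [0.0643 0.1396] lat [-0.0279  0.0256] z 0.0569 tilt along/lat deg [-1.39  0.47]
[ 0.70394432  0.91665216 -0.69654731]
```

Request:
{"name": "apply_moves", "arguments": {
  "targets": [
    [[-0.01, 0, 0.04], [0, 0.08, 0], 45],
    [[0, 0, 0], [0, 0, 0], 45],
    [[0, 0, 0], [0, 0, 0], 45]
  ]
}}

```text
time_s: 8.9
tcp_pos: [0.5392, 0.2674, 0.0374]
eef_rot: [-179.8, -21.9, -103.7]
contact_force: [0.3, 0.2, 1.4]
gripper_width: 0.0554
```

```bash
python3 seeheld.py 9; python3 held.py top9.npz .04 .1 .063 .2;python3 - <<'E'
from plant import r
print(r.get_state()["contact_force"],r.get_state()["tcp_pos"])
E
```

```text
top9.npz rect (array([102.3,  -1.3]), 78.0, 57.3, 1.39, 1149) along [0.064  0.1405] lat [-0.0282  0.0254] z 0.0559 tilt along/lat deg [-1.77  0.49]
[-0.06281352 -0.1564966   0.68041114] [0.5392385  0.26744719 0.0373688 ]
```

It has touched: z reads right and the carton's weight is off the wrist. I'll release it.

Request:
{"name": "apply_moves", "arguments": {
  "targets": [
    [[0, 0, 0], [0, 0, 0], 58],
    [[0, 0, 0], [0, 0, 0], 64],
    [[0, 0, 0], [0, 0, 0], 76],
    [[0, 0, 0], [0, 0, 0], 86],
    [[0, 0, 0], [0, 0, 0], 87]
  ]
}}

```text
time_s: 9.5
tcp_pos: [0.539, 0.2672, 0.0368]
eef_rot: [-179.8, -21.9, -103.7]
contact_force: [0.5, 0.2, 0.3]
gripper_width: 0.0824
```

Request:
{"name": "apply_moves", "arguments": {
  "targets": [
    [[0, 0, -0.3], [0, 0, 0], 87],
    [[0, 0, -0.6], [0, 0, 0], 87],
    [[0, 0, -0.9], [0, 0, 0], 87],
    [[0, 0, -0.9], [0, 0, 0], 87]
  ]
}}

```text
time_s: 9.9
tcp_pos: [0.5463, 0.3046, 0.1376]
eef_rot: [179.8, -22.4, -103.7]
contact_force: [1.1, 0.5, 0.1]
gripper_width: 0.0873
```

```bash
python3 seeheld.py 10; python3 held.py top10.npz .04 .07 .063 .22;python3 yawfit.py top10.npz .04 .07 .063 .22;python3 held.py top10.npz .05 .062 0 .061;python3 held.py top10.npz .094 .106 -.08 .02
python3 - <<'E'
from plant import r
from iks import *
plan(r,*tpose(Bc,20,-.10),vmax=.035)
E
```

```text
top10.npz rect (array([124. ,  -1.4]), 121.8, 56.0, 0.04, 1768) along [0.0643 0.1832] lat [-0.0281  0.0255] z 0.056 tilt along/lat deg [-0.83  0.23]
top10.npz yaw 0.07 lat -0.0013 38
top10.npz rect (array([36.1,  0.1]), 56.0, 48.1, -89.63, 654) along [0.0126 0.0583] lat [-0.0262  0.0266] z 0.0559 tilt along/lat deg [ 0.33 -0.  ]
top10.npz rect (array([-29.4,   1.6]), 59.0, 55.9, 0.11, 915) along [-0.0578 -0.0012] lat [-0.0251  0.0284] z 0.0999 tilt along/lat deg [0.05 0.22]
t 10.0 pos [0.5489 0.3078 0.1415] rpy [-179.83  -21.93 -103.73] F [ 0.3  0.4 -0.6] w 0.0867 dist 0.5735 ang 91.83 rows 17
  [0.81, -0.11, 0.22] [-0.01, -0.25, 0.63]
  [0.8, -0.18, 0.19] [-0.01, -0.25, 0.63]
  [0.79, -0.25, 0.17] [-0.01, -0.25, 0.63]
  [0.77, -0.32, 0.14] [-0.01, -0.25, 0.63]
  [0.74, -0.38, 0.11] [-0.01, -0.25, 0.63]
  [0.71, -0.45, 0.09] [-0.01, -0.25, 0.63]
  [0.67, -0.51, 0.06] [-0.01, -0.25, 0.63]
  [0.63, -0.56, 0.04] [-0.01, -0.25, 0.63]
  [0.58, -0.62, 0.02] [-0.01, -0.25, 0.63]
  [0.52, -0.66, -0.0] [-0.01, -0.25, 0.63]
  [0.46, -0.71, -0.02] [-0.01, -0.25, 0.63]
  [0.39, -0.74, -0.04] [-0.01, -0.25, 0.63]
  [0.33, -0.78, -0.05] [-0.01, -0.25, 0.63]
  [0.25, -0.8, -0.06] [-0.01, -0.25, 0.63]
  [0.18, -0.82, -0.07] [-0.01, -0.25, 0.63]
  [0.11, -0.83, -0.08] [-0.01, -0.25, 0.63]
  [0.03, -0.84, -0.08] [-0.01, -0.25, 0.63]
```

View pics/top10.png

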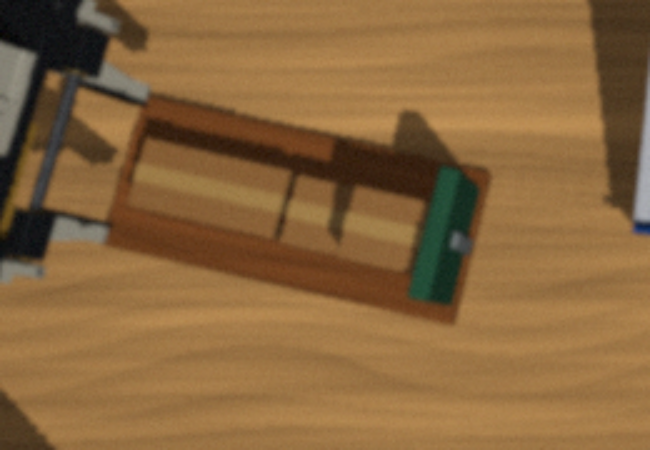

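View pics/scene10.png

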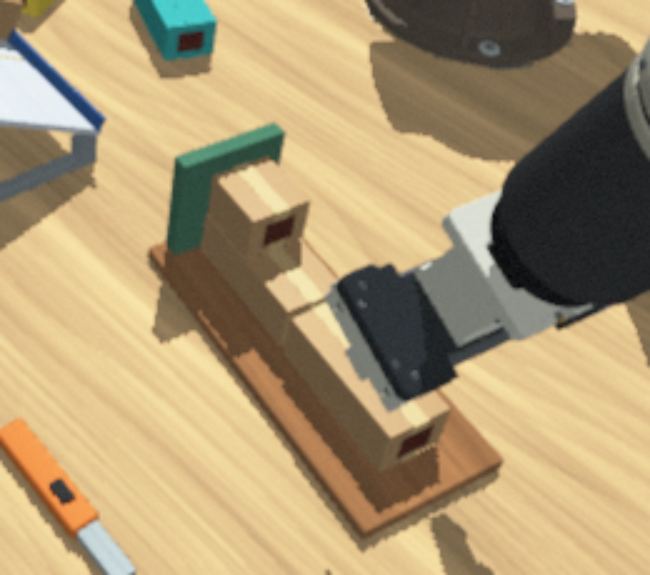

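The first carton is placed and released. It sits at x ≈ 0.1236 and y ≈ -1.4 mm in the first carton's frame, level, with the gap at crop (285,205). Both resting cartons are unmoved. I'll raise the arm and go back for carton B.

Request:
{"name": "apply_moves", "arguments": {
  "targets": [
    [[0.35, 0, -0.9], [-0.01, -0.25, 0.5], 87],
    [[0.5, -0.1, -0.8], [-0.01, -0.25, 0.6], 87],
    [[0.79, -0.25, -0.2], [-0.01, -0.25, 0.63], 87],
    [[0.77, -0.32, 0.05], [-0.01, -0.25, 0.63], 87],
    [[0.74, -0.38, 0.08], [-0.01, -0.25, 0.63], 87]
  ]
}}

```text
time_s: 10.5
tcp_pos: [0.5419, 0.2082, 0.2518]
eef_rot: [-173.3, -9.9, -128.4]
contact_force: [0.8, -0.9, 0.3]
gripper_width: 0.0874
```

Run:
```python
from plant import r
from iks import *
plan(r,*tpose(Bc,20,-.10),vmax=.035)
```

```text
t 10.5 pos [0.5419 0.2082 0.2518] rpy [-173.29   -9.9  -128.39] F [ 0.8 -0.9  0.3] w 0.0874 dist 0.4723 ang 65.31 rows 14
  [0.69, -0.41, 0.25] [-0.01, -0.21, 0.54]
  [0.67, -0.46, 0.23] [-0.01, -0.21, 0.54]
  [0.63, -0.51, 0.21] [-0.01, -0.21, 0.54]
  [0.6, -0.56, 0.19] [-0.01, -0.21, 0.54]
  [0.56, -0.6, 0.18] [-0.01, -0.21, 0.54]
  [0.52, -0.65, 0.16] [-0.01, -0.21, 0.54]
  [0.47, -0.68, 0.15] [-0.01, -0.21, 0.54]
  [0.42, -0.72, 0.13] [-0.01, -0.21, 0.54]
  [0.37, -0.75, 0.12] [-0.01, -0.21, 0.54]
  [0.32, -0.77, 0.11] [-0.01, -0.21, 0.54]
  [0.26, -0.8, 0.1] [-0.01, -0.21, 0.54]
  [0.2, -0.81, 0.09] [-0.01, -0.21, 0.54]
  [0.14, -0.83, 0.09] [-0.01, -0.21, 0.54]
  [0.08, -0.84, 0.08] [-0.01, -0.21, 0.54]
```

Request:
{"name": "apply_moves", "arguments": {
  "targets": [
    [[0.69, -0.41, 0.15], [-0.01, -0.21, 0.54], 87],
    [[0.67, -0.46, 0.15], [-0.01, -0.21, 0.54], 87],
    [[0.63, -0.51, 0.15], [-0.01, -0.21, 0.54], 87],
    [[0.6, -0.56, 0.15], [-0.01, -0.21, 0.54], 87],
    [[0.56, -0.6, 0.15], [-0.01, -0.21, 0.54], 87]
  ]
}}

```text
time_s: 11.0
tcp_pos: [0.5197, 0.0387, 0.2531]
eef_rot: [-172.2, 2.3, -149.6]
contact_force: [0.6, 0.0, 0.5]
gripper_width: 0.0865
```

Request:
{"name": "apply_moves", "arguments": {
  "targets": [
    [[0.52, -0.65, 0.16], [-0.01, -0.21, 0.54], 87],
    [[0.47, -0.68, 0.15], [-0.01, -0.21, 0.54], 87],
    [[0.42, -0.72, 0.13], [-0.01, -0.21, 0.54], 87],
    [[0.37, -0.75, 0.12], [-0.01, -0.21, 0.54], 87]
  ]
}}

```text
time_s: 11.4
tcp_pos: [0.5006, -0.0993, 0.2414]
eef_rot: [-174.6, 11.8, -166.7]
contact_force: [0.3, -0.1, 0.5]
gripper_width: 0.0868
```

Run:
```python
from plant import r
from iks import *
plan(r,*tpose(Bc,20,-.09),vmax=.035)
```

```text
t 11.4 pos [ 0.5006 -0.0993  0.2414] rpy [-174.61   11.78 -166.68] F [ 0.3 -0.1  0.5] w 0.0868 dist 0.1662 ang 21.53 rows 5
  [0.28, -0.74, 0.24] [0.01, -0.18, 0.51]
  [0.23, -0.76, 0.23] [0.01, -0.18, 0.51]
  [0.19, -0.78, 0.23] [0.01, -0.18, 0.51]
  [0.14, -0.79, 0.23] [0.01, -0.18, 0.51]
  [0.09, -0.8, 0.23] [0.01, -0.18, 0.51]
```

Request:
{"name": "apply_moves", "arguments": {
  "targets": [
    [[0.28, -0.74, 0.22], [0.01, -0.18, 0.51], 87],
    [[0.23, -0.76, 0.23], [0.01, -0.18, 0.51], 87],
    [[0.19, -0.78, 0.23], [0.01, -0.18, 0.51], 87],
    [[0.14, -0.79, 0.23], [0.01, -0.18, 0.51], 87],
    [[0.09, -0.8, 0.23], [0.01, -0.18, 0.51], 87]
  ]
}}

```text
time_s: 11.9
tcp_pos: [0.4864, -0.2656, 0.2019]
eef_rot: [179.7, 20.9, 171.6]
contact_force: [-0.3, 0.1, -0.9]
gripper_width: 0.0867
```

Request:
{"name": "apply_moves", "arguments": {
  "targets": [
    [[0, 0, 0], [0, 0, 0], 87]
  ]
}}

```text
time_s: 12.0
tcp_pos: [0.4848, -0.2681, 0.201]
eef_rot: [179.6, 20.9, 171.3]
contact_force: [-0.5, 0.1, 0.4]
gripper_width: 0.0874
```

Run:
```python
from plant import r
from iks import *
c=r.capture("scene");np.savez("scene11.npz",**c)
cv2.imwrite("pics/s11.png",cv2.resize(c["img"][100:290,200:460],None,fx=3,fy=3))
plan(r,*tpose(Bc,20,-.05),vmax=.02);plan(r,*tpose(Bc,20,.019),vmax=.025)
print(r.get_state()["joints"].round(1))
```

```text
t 12.05 pos [ 0.4854 -0.2673  0.2018] rpy [179.67  20.91 171.4 ] F [-0.5  0.4  0.4] w 0.0866 dist 0.0463 ang 1.44 rows 3
  [0.0, 0.07, 0.38] [-0.0, 0.04, -0.05]
  [0.0, 0.07, 0.38] [-0.0, 0.04, -0.05]
  [-0.0, 0.07, 0.38] [-0.0, 0.04, -0.05]
t 12.05 pos [ 0.4854 -0.2673  0.2018] rpy [179.67  20.91 171.4 ] F [-0.5  0.4  0.4] w 0.0866 dist 0.1148 ang 1.44 rows 5
  [0.01, 0.04, 0.57] [-0.0, 0.02, -0.03]
  [0.01, 0.04, 0.57] [-0.0, 0.02, -0.03]
  [0.0, 0.04, 0.57] [-0.0, 0.02, -0.03]
  [0.0, 0.04, 0.57] [-0.0, 0.02, -0.03]
  [0.0, 0.04, 0.57] [-0.0, 0.02, -0.03]
[ -8.9   0.9 -33.1  -0.8 -35.1 -89.1]
```

View pics/s11.png

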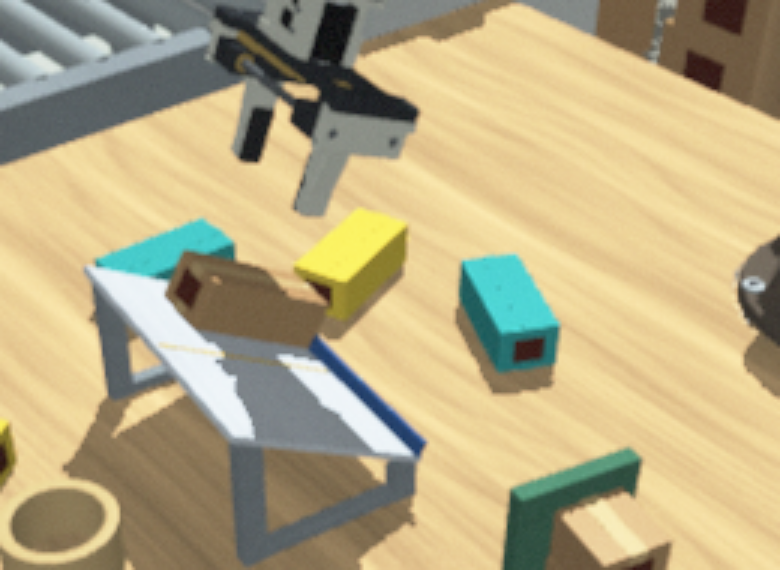

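Request:
{"name": "apply_moves", "arguments": {
  "targets": [
    [[0.02, 0.1, 0.5], [0, 0.05, -0.08], 87],
    [[0.01, 0.07, 0.5], [0, 0.04, -0.05], 87],
    [[0.01, 0.03, 0.5], [0, 0.02, -0.03], 87],
    [[0, 0, 0.3], [0, 0, 0], 87]
  ]
}}

```text
time_s: 12.45
tcp_pos: [0.5137, -0.2613, 0.1381]
eef_rot: [-179.7, 20.5, 173.1]
contact_force: [-0.5, -0.3, -0.9]
gripper_width: 0.0871
```

Run:
```python
from plant import r
from iks import *
plan(r,*tpose(Bc,20,.019),vmax=.02)
```

```text
t 12.45 pos [ 0.5137 -0.2613  0.1381] rpy [-179.71   20.5   173.1 ] F [-0.5 -0.3 -0.9] w 0.0871 dist 0.0455 ang 0.7 rows 3
  [0.03, -0.01, 0.38] [-0.0, 0.02, 0.02]
  [0.03, -0.01, 0.38] [-0.0, 0.02, 0.02]
  [0.03, -0.01, 0.38] [-0.0, 0.02, 0.02]
```

Request:
{"name": "apply_moves", "arguments": {
  "targets": [
    [[0.05, -0.01, 0.38], [0, 0.02, 0.03], 87],
    [[0.04, -0.01, 0.38], [0, 0.02, 0.03], 87],
    [[0.03, 0, 0.34], [0, 0.02, 0], 87],
    [[0, 0, 0], [0, 0, 0], 87]
  ]
}}

```text
time_s: 12.85
tcp_pos: [0.5269, -0.261, 0.0945]
eef_rot: [-179.8, 20.0, 172.9]
contact_force: [-0.7, -0.0, -0.1]
gripper_width: 0.087
```

Run:
```python
from plant import r
from iks import *
plan(r,*tpose(Bc,20,.019),vmax=.02)
```

```text
t 12.85 pos [ 0.5269 -0.261   0.0945] rpy [-179.85   20.05  172.94] F [-0.7 -0.  -0.1] w 0.087 dist 0.003 ang 0.33 rows 1
  [0.02, -0.07, -0.0] [-0.0, 0.01, 0.04]
```

Request:
{"name": "apply_moves", "arguments": {
  "targets": [
    [[0.04, -0.07, 0], [0, 0, 0.04], 70],
    [[0, 0, 0], [0, 0, 0], 58],
    [[0, 0, 0], [0, 0, 0], 45],
    [[0, 0, 0], [0, 0, 0], 45],
    [[0, 0, 0], [0, 0, 0], 45]
  ],
  "squeeze": 30
}}

```text
time_s: 13.35
tcp_pos: [0.5259, -0.2636, 0.0968]
eef_rot: [-179.9, 20.2, 172.6]
contact_force: [0.6, -0.0, -2.2]
gripper_width: 0.0558
```

Request:
{"name": "apply_moves", "arguments": {
  "targets": [
    [[0, 0, 0], [0, 0, 0], 45],
    [[0, 0, 0], [0, 0, 0], 45]
  ]
}}

```text
time_s: 13.55
tcp_pos: [0.5258, -0.2637, 0.097]
eef_rot: [-180.0, 20.3, 172.6]
contact_force: [1.2, -0.7, -1.1]
gripper_width: 0.0562
```

Request:
{"name": "apply_moves", "arguments": {
  "targets": [
    [[0.04, 0, -0.2], [0, 0, 0], 45],
    [[0.07, 0, -0.4], [0, 0, 0], 45],
    [[0.09, 0, -0.55], [0, 0, 0], 45],
    [[0, 0, -0.65], [0, 0, 0], 45],
    [[-0.15, 0, -0.65], [0, 0, 0], 45]
  ]
}}

```text
time_s: 14.05
tcp_pos: [0.4851, -0.2579, 0.1871]
eef_rot: [180.0, 19.6, 172.6]
contact_force: [1.6, -0.6, -0.8]
gripper_width: 0.0554
```

Run:
```python
from plant import r
from iks import *
c=r.capture("scene");np.savez("scene12.npz",**c)
cv2.imwrite("pics/s12.png",cv2.resize(c["img"][100:290,200:460],None,fx=3,fy=3))
plan(r,*place2(.07,.23,12),vmax=.035)
```

```text
t 14.1 pos [ 0.4873 -0.2587  0.1925] rpy [-179.93   20.03  172.66] F [ 0.9 -0.5  2.7] w 0.0556 dist 0.4779 ang 88.5 rows 14
  [-0.0, 0.84, -0.12] [-0.05, 0.23, -0.75]
  [-0.08, 0.84, -0.12] [-0.05, 0.23, -0.75]
  [-0.17, 0.83, -0.12] [-0.05, 0.23, -0.75]
  [-0.25, 0.81, -0.12] [-0.05, 0.23, -0.75]
  [-0.33, 0.78, -0.12] [-0.05, 0.23, -0.75]
  [-0.41, 0.74, -0.13] [-0.05, 0.23, -0.75]
  [-0.48, 0.69, -0.14] [-0.05, 0.23, -0.75]
  [-0.54, 0.64, -0.15] [-0.05, 0.23, -0.75]
  [-0.6, 0.58, -0.16] [-0.05, 0.23, -0.75]
  [-0.66, 0.52, -0.18] [-0.05, 0.23, -0.75]
  [-0.7, 0.45, -0.2] [-0.05, 0.23, -0.75]
  [-0.74, 0.37, -0.22] [-0.05, 0.23, -0.75]
  [-0.76, 0.3, -0.24] [-0.05, 0.23, -0.75]
  [-0.78, 0.22, -0.26] [-0.05, 0.23, -0.75]
```

View pics/s12.png

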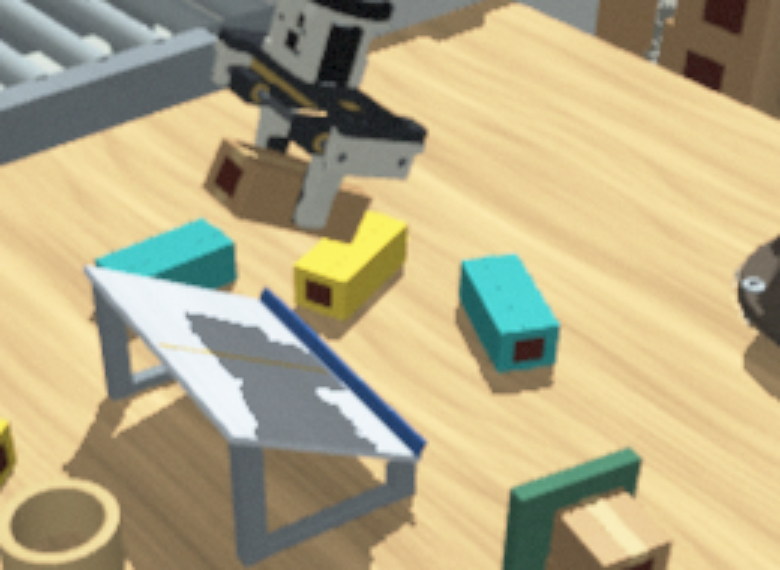

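Carton B is held squarely. I'll carry it high.

Request:
{"name": "apply_moves", "arguments": {
  "targets": [
    [[0, 0.75, -0.45], [-0.05, 0.23, -0.75], 45],
    [[-0.08, 0.78, -0.45], [-0.05, 0.23, -0.75], 45],
    [[-0.17, 0.8, -0.4], [-0.05, 0.23, -0.75], 45],
    [[-0.25, 0.81, -0.2], [-0.05, 0.23, -0.75], 45],
    [[-0.33, 0.78, -0.1], [-0.05, 0.23, -0.75], 45]
  ]
}}

```text
time_s: 14.6
tcp_pos: [0.4818, -0.0945, 0.2583]
eef_rot: [-174.1, 8.7, -156.4]
contact_force: [1.1, -1.1, -1.5]
gripper_width: 0.0556
```

Run:
```python
from plant import r
from iks import *
plan(r,*place2(.08,.215,12),vmax=.035)
```

```text
t 14.6 pos [ 0.4818 -0.0945  0.2583] rpy [-174.06    8.73 -156.44] F [ 1.1 -1.1 -1.5] w 0.0556 dist 0.3213 ang 56.52 rows 10
  [-0.41, 0.69, 0.03] [-0.05, 0.21, -0.67]
  [-0.47, 0.65, 0.03] [-0.05, 0.21, -0.67]
  [-0.53, 0.6, 0.02] [-0.05, 0.21, -0.67]
  [-0.59, 0.55, 0.0] [-0.05, 0.21, -0.67]
  [-0.64, 0.49, -0.01] [-0.05, 0.21, -0.67]
  [-0.68, 0.43, -0.03] [-0.05, 0.21, -0.67]
  [-0.72, 0.36, -0.04] [-0.05, 0.21, -0.67]
  [-0.74, 0.29, -0.06] [-0.05, 0.21, -0.67]
  [-0.77, 0.22, -0.08] [-0.05, 0.21, -0.67]
  [-0.78, 0.15, -0.1] [-0.05, 0.21, -0.67]
```

Request:
{"name": "apply_moves", "arguments": {
  "targets": [
    [[-0.41, 0.69, 0], [-0.05, 0.21, -0.67], 45],
    [[-0.47, 0.65, 0], [-0.05, 0.21, -0.67], 45],
    [[-0.53, 0.6, 0], [-0.05, 0.21, -0.67], 45],
    [[-0.59, 0.55, 0], [-0.05, 0.21, -0.67], 45],
    [[-0.64, 0.49, -0.01], [-0.05, 0.21, -0.67], 45]
  ]
}}

```text
time_s: 15.1
tcp_pos: [0.4996, 0.0705, 0.2558]
eef_rot: [-174.7, -2.7, -129.5]
contact_force: [0.8, -0.3, -1.7]
gripper_width: 0.0557
```

Request:
{"name": "apply_moves", "arguments": {
  "targets": [
    [[-0.68, 0.43, -0.03], [-0.05, 0.21, -0.67], 45],
    [[-0.72, 0.36, -0.04], [-0.05, 0.21, -0.67], 45],
    [[-0.74, 0.29, -0.06], [-0.05, 0.21, -0.67], 45],
    [[-0.77, 0.22, -0.08], [-0.05, 0.21, -0.67], 45],
    [[-0.78, 0.15, -0.1], [-0.05, 0.21, -0.67], 45]
  ]
}}

```text
time_s: 15.6
tcp_pos: [0.5166, 0.2352, 0.2468]
eef_rot: [179.3, -12.7, -101.7]
contact_force: [0.4, -0.2, -1.6]
gripper_width: 0.0557
```

Request:
{"name": "apply_moves", "arguments": {
  "targets": [
    [[0, 0, 0], [0, 0, 0], 45]
  ]
}}

```text
time_s: 15.7
tcp_pos: [0.5168, 0.2386, 0.2452]
eef_rot: [179.2, -12.8, -101.3]
contact_force: [-0.8, -1.8, -2.2]
gripper_width: 0.0557
```

```bash
python3 seeheld.py 13; python3 held.py top13.npz .2 .28 -.02 .18;python3 yawfit.py top13.npz .2 .28 -.02 .18;python3 - <<'E'
from plant import r
from iks import *
plan(r,*place2(.08,.125,12),vmax=.03)
E
```

```text
top13.npz rect (array([63.4, 13.3]), 71.7, 56.8, 2.45, 1897) along [0.0283 0.0978] lat [-0.0142  0.0402] z 0.2638 tilt along/lat deg [-7.33  1.03]
top13.npz yaw 1.58 lat 0.013 22
t 15.8 pos [0.5161 0.2358 0.246 ] rpy [ 179.24  -12.79 -101.62] F [ 0.5 -0.9 -1.1] w 0.0555 dist 0.0959 ang 2.2 rows 4
  [-0.07, -0.09, 0.59] [0.01, -0.03, 0.06]
  [-0.07, -0.09, 0.59] [0.01, -0.03, 0.06]
  [-0.07, -0.09, 0.59] [0.01, -0.03, 0.06]
  [-0.06, -0.09, 0.59] [0.01, -0.03, 0.06]
```

View pics/top13.png

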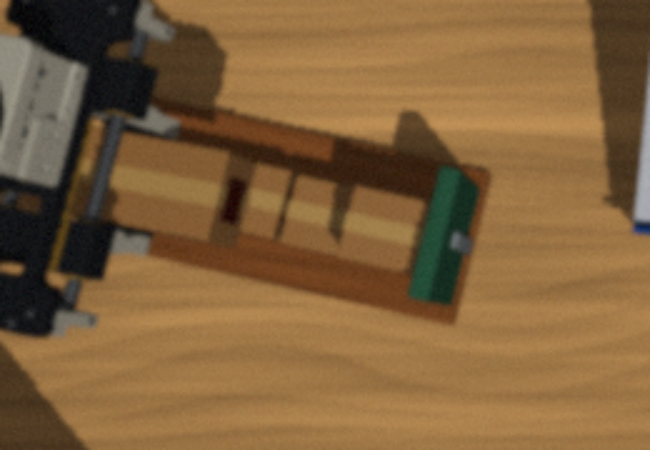

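The held carton B is at crop (165,185), pitched nose-down about 7°. I'll level it while lowering.

Run:
```python
from plant import r
from iks import *
plan(r,*place2(.08,.125,19.5),vmax=.03)
```

```text
t 15.8 pos [0.5161 0.2358 0.246 ] rpy [ 179.24  -12.79 -101.62] F [ 0.5 -0.9 -1.1] w 0.0555 dist 0.0959 ang 7.0 rows 4
  [-0.07, -0.09, 0.59] [0.01, 0.21, 0.06]
  [-0.09, -0.09, 0.59] [0.01, 0.21, 0.06]
  [-0.1, -0.09, 0.58] [0.01, 0.21, 0.06]
  [-0.12, -0.09, 0.58] [0.01, 0.21, 0.06]
```

Request:
{"name": "apply_moves", "arguments": {
  "targets": [
    [[-0.07, -0.1, 0.59], [0.01, 0.21, 0.06], 45],
    [[-0.09, -0.1, 0.59], [0.01, 0.21, 0.06], 45],
    [[-0.1, -0.09, 0.58], [0.01, 0.21, 0.06], 45],
    [[-0.12, -0.09, 0.5], [0.01, 0.21, 0.06], 45],
    [[0, 0, 0], [0, 0, 0], 45]
  ]
}}

```text
time_s: 16.3
tcp_pos: [0.5282, 0.2187, 0.1527]
eef_rot: [-179.7, -19.6, -104.1]
contact_force: [0.6, 0.2, -1.9]
gripper_width: 0.0558
```

```bash
python3 seeheld.py 14; python3 held.py top14.npz .13 .2 -.02 .18;python3 yawfit.py top14.npz .13 .2 -.02 .18;python3 - <<'E'
from plant import r
from iks import *
p,R,s=cur(r);q=p-F_;print("tcp along",q@d_,"lat",q@np.array([-d_[1],d_[0],0]))
plan(r,*place2(.08,.125,19.5),vmax=.03)
E
```

```text
top14.npz rect (array([50.8, -2.4]), 79.1, 57.3, 0.68, 1567) along [0.0123 0.0887] lat [-0.0288  0.0251] z 0.1749 tilt along/lat deg [-3.98  2.01]
top14.npz yaw -0.35 lat -0.002 24
tcp along 0.07742402163430065 lat -0.0031444436733867485
t 16.4 pos [0.5294 0.2199 0.1558] rpy [-179.54  -19.38 -104.1 ] F [ 0.   0.7 -1.8] w 0.0557 dist 0.0059 ang 0.52 rows 1
  [-0.1, 0.08, 0.08] [-0.04, 0.02, -0.05]
```

```bash
cat > tilt.py <<'E'
import sys
from iks import *
from meas import *
def tl(n,zlo,zhi,amin,amax,l0):
    c=load(n);P=cloud(c);n_=np.array([-d_[1],d_[0],0]);Q=P-F_-np.array([.0017,.0004,0])
    S=np.stack([Q@d_,Q@n_,P[...,2]],-1)
    s=S[(c["z_map"]>0)&(S[...,2]>zlo)&(S[...,2]<zhi)&(S[...,0]>amin)&(S[...,0]<amax)&(abs(S[...,1]-l0)<.022)]
    f=None
    for i in range(6):
        A_=np.c_[s[:,:2],np.ones(len(s))];f=np.linalg.lstsq(A_,s[:,2],rcond=None)[0];e=s[:,2]-A_@f;s=s[abs(e-np.median(e))<max(.003,.02-.004*i)]
    print(n,"slope along/lat deg",np.degrees(np.arctan(f[:2])).round(2),len(s),"along",s[:,0].min().round(4),s[:,0].max().round(4),"z at 0.03",(f[0]*.03+f[2]).round(4),"z at .07",(f[0]*.07+f[2]).round(4))
tl(sys.argv[1],*map(float,sys.argv[2:]))
E
python3 tilt.py top13.npz .2 .28 .02 .09 .013;python3 tilt.py top14.npz .15 .2 .012 .07 -.002;python3 tilt.py top9.npz .04 .07 .07 .13 -.001;python3 tilt.py top10.npz .04 .07 .07 .18 -.001
```

```text
top13.npz slope along/lat deg [-2.54  0.47] 1121 along 0.029 0.0899 z at 0.03 0.2656 z at .07 0.2639
top14.npz slope along/lat deg [-8.67 -0.64] 723 along 0.0174 0.07 z at 0.03 0.1796 z at .07 0.1735
top9.npz slope along/lat deg [-0.17 -0.28] 635 along 0.07 0.1299 z at 0.03 0.0563 z at .07 0.0562
top10.npz slope along/lat deg [ 0.01 -0.03] 1161 along 0.0701 0.18 z at 0.03 0.056 z at .07 0.0561
```

View pics/scene14.png

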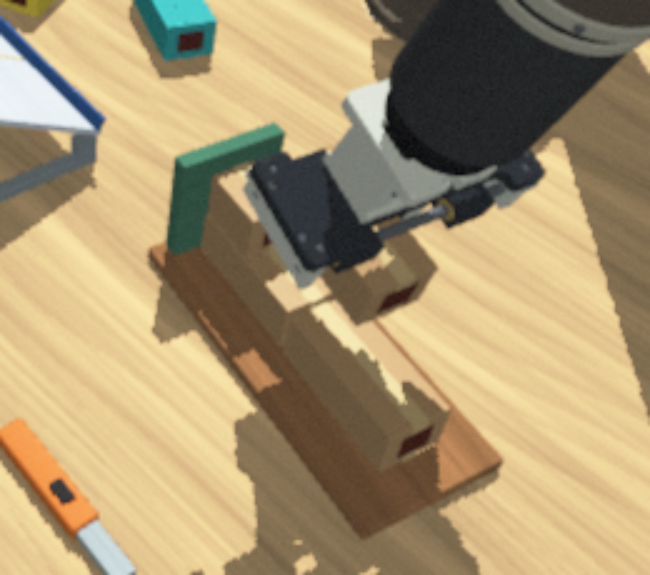

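View pics/top14.png

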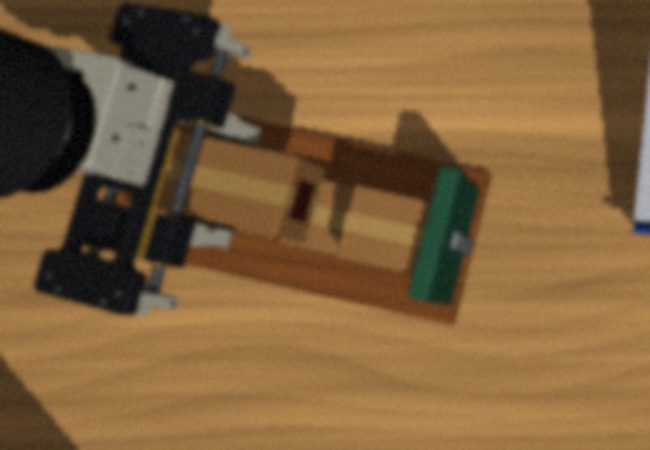

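The robust plane fit shows that my earlier tilt reading was contaminated: the near end is now 8.7° high. The right relative tilt is about 10.6°, so I'll turn back.

Run:
```python
from plant import r
from iks import *
plan(r,*place2(.08,.12,10.6,lat=-.001),vmax=.03,wmax=5)
```

```text
t 16.4 pos [0.5294 0.2199 0.1558] rpy [-179.54  -19.38 -104.1 ] F [ 0.   0.7 -1.8] w 0.0557 dist 0.0099 ang 8.79 rows 2
  [-0.07, 0.03, 0.1] [-0.02, -0.55, -0.02]
  [-0.06, 0.03, 0.1] [-0.02, -0.55, -0.02]
```

Request:
{"name": "apply_moves", "arguments": {
  "targets": [
    [[-0.07, 0.03, 0.1], [-0.02, -0.5, -0.02], 45],
    [[-0.06, 0.03, 0.1], [-0.02, -0.5, -0.02], 45],
    [[0, 0, 0], [0, -0.1, 0], 45],
    [[0, 0, 0], [0, 0, 0], 45]
  ]
}}

```text
time_s: 16.8
tcp_pos: [0.5297, 0.2236, 0.1521]
eef_rot: [-179.7, -9.9, -103.8]
contact_force: [0.4, -0.1, -1.1]
gripper_width: 0.0559
```

```bash
python3 seeheld.py 15; python3 tilt.py top15.npz .14 .2 .015 .08 -.001; python3 held.py top15.npz .15 .18 -.02 .18;python3 yawfit.py top15.npz .15 .18 -.02 .18;python3 - <<'E'
from plant import r
from iks import *
p,R,s=cur(r);q=p-F_;print("tcp along",q@d_,"lat",q@np.array([-d_[1],d_[0],0]))
plan(r,*place2(.08,.12,10.6,lat=-.001),vmax=.03)
E
```

```text
top15.npz slope along/lat deg [ 0.12 -0.2 ] 873 along 0.0192 0.08 z at 0.03 0.1694 z at .07 0.1695
top15.npz rect (array([50.4, -2.9]), 62.5, 58.4, 1.3, 1233) along [0.0196 0.0804] lat [-0.0289  0.0248] z 0.1693 tilt along/lat deg [-2.85  0.27]
top15.npz yaw 0.03 lat -0.0022 19
tcp along 0.08147017479105544 lat -0.0024680073174966474
t 16.9 pos [0.5297 0.224  0.1516] rpy [-179.67   -9.97 -103.75] F [-0.6 -0.3 -1.5] w 0.0559 dist 0.0055 ang 0.71 rows 1
  [0.01, 0.04, 0.13] [-0.04, 0.08, -0.01]
```

Run:
```python
from plant import r
from iks import *
plan(r,*place2(.0675,.066,10,h=.0262,lat=-.0003),vmax=.02)
```

```text
t 16.9 pos [0.5297 0.224  0.1516] rpy [-179.67   -9.97 -103.75] F [-0.6 -0.3 -1.5] w 0.0559 dist 0.061 ang 0.33 rows 4
  [0.02, 0.02, 0.38] [-0.01, 0.0, -0.0]
  [0.02, 0.02, 0.38] [-0.01, 0.0, -0.0]
  [0.02, 0.01, 0.38] [-0.01, 0.0, -0.0]
  [0.02, 0.01, 0.38] [-0.01, 0.0, -0.0]
```

Request:
{"name": "apply_moves", "arguments": {
  "targets": [
    [[0.02, 0.03, 0.38], [-0.02, 0, 0], 45],
    [[0.02, 0.02, 0.38], [-0.01, 0, 0], 45],
    [[0.02, 0.01, 0.38], [0, 0, 0], 45],
    [[0.02, 0.01, 0.35], [0, 0, 0], 45],
    [[0, 0, 0], [0, 0, 0], 45]
  ]
}}

```text
time_s: 17.4
tcp_pos: [0.5254, 0.2134, 0.0935]
eef_rot: [-179.8, -10.1, -103.6]
contact_force: [0.3, 0.5, -2.4]
gripper_width: 0.0559
```

```bash
python3 seeheld.py 16; python3 tilt.py top16.npz .09 .14 .008 .07 -.001; python3 held.py top16.npz .08 .13 .003 .18;python3 yawfit.py top16.npz .08 .13 .003 .18;python3 - <<'E'
from plant import r
from iks import *
p,R,s=cur(r);q=p-F_;print("tcp along",q@d_,"lat",q@np.array([-d_[1],d_[0],0]))
plan(r,*place2(.066,.056,10,h=.0262,lat=-.0003),vmax=.03)
E
```

```text
top16.npz slope along/lat deg [-0.08 -0.24] 737 along 0.0088 0.0696 z at 0.03 0.1119 z at .07 0.1118
top16.npz rect (array([39.2, -0.9]), 61.0, 59.1, -0.99, 1083) along [0.0092 0.0684] lat [-0.028   0.0262] z 0.1116 tilt along/lat deg [-5.53  1.14]
top16.npz yaw 0.23 lat -0.0011 19
tcp along 0.07142172257048869 lat -0.0017170507551699445
t 17.5 pos [0.5266 0.2144 0.0953] rpy [-179.64   -9.99 -103.6 ] F [ 0.7  0.2 -1.2] w 0.0557 dist 0.0142 ang 0.39 rows 1
  [0.08, 0.04, 0.34] [-0.05, 0.0, 0.01]
```

View pics/top16.png

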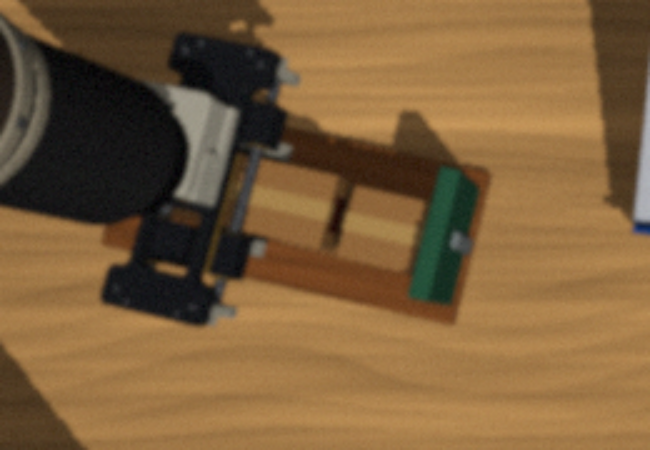

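Carton B is level and in line, about 12 mm above the lower pair, with its near end about 8 mm from the half carton (crop 335,215). I'll lower it gently.

Request:
{"name": "apply_moves", "arguments": {
  "targets": [
    [[0.03, 0.02, 0.11], [-0.02, 0, 0], 45],
    [[0.03, 0.01, 0.11], [-0.01, 0, 0], 45],
    [[0.02, 0.01, 0.08], [0, 0, 0], 45],
    [[0, 0, 0], [0, 0, 0], 45]
  ]
}}

```text
time_s: 17.9
tcp_pos: [0.525, 0.2109, 0.0853]
eef_rot: [-179.8, -9.9, -103.6]
contact_force: [0.4, -0.0, -1.3]
gripper_width: 0.056
```

```bash
python3 seeheld.py 17; python3 tilt.py top17.npz .09 .14 .006 .065 -.001;python3 yawfit.py top17.npz .08 .13 .004 .18;python3 - <<'E'
from plant import r
from iks import *
p,R,s=cur(r);q=p-F_;print("tcp along",q@d_,"lat",q@np.array([-d_[1],d_[0],0]))
plan(r,*place2(.066,.056,10,h=.0262,lat=-.0003),vmax=.03)
E
```

```text
top17.npz slope along/lat deg [0.22 0.07] 706 along 0.0061 0.0645 z at 0.03 0.1028 z at .07 0.103
top17.npz yaw 0.07 lat -0.0011 18
tcp along 0.06795359182099492 lat -0.0012345718252815274
t 18.0 pos [0.5253 0.2111 0.0857] rpy [-179.74   -9.83 -103.56] F [ 0.2 -0.4 -1.7] w 0.056 dist 0.0041 ang 0.36 rows 1
  [0.03, 0.02, 0.09] [-0.04, 0.02, 0.02]
```

Request:
{"name": "apply_moves", "arguments": {
  "targets": [
    [[0.03, 0.02, 0.07], [-0.02, 0, 0], 45],
    [[0, 0, 0.03], [0, 0, 0], 45],
    [[0, 0, 0], [0, 0, 0], 45]
  ]
}}

```text
time_s: 18.3
tcp_pos: [0.5242, 0.2096, 0.0829]
eef_rot: [-179.9, -9.8, -103.5]
contact_force: [-0.1, -0.5, -2.1]
gripper_width: 0.0559
```

```bash
python3 seeheld.py 18; python3 tilt.py top18.npz .09 .14 .006 .065 -.001;python3 - <<'E'
from plant import r
from iks import *
plan(r,*place2(.066,.056,10,h=.0262,lat=-.0003),vmax=.03)
E
```

```text
top18.npz slope along/lat deg [-0.18 -0.08] 681 along 0.006 0.0642 z at 0.03 0.1001 z at .07 0.1
t 18.4 pos [0.5242 0.2096 0.0827] rpy [-179.88   -9.8  -103.54] F [-0.9 -0.8  0.2] w 0.0561 dist 0.0006 ang 0.29 rows 1
  [0.0, 0.01, 0.01] [-0.02, 0.02, 0.02]
```

Request:
{"name": "apply_moves", "arguments": {
  "targets": [
    [[0, 0, 0.03], [0, 0, 0], 45],
    [[0, 0, 0], [0, 0, 0], 45],
    [[0, 0, 0], [0, 0, 0], 45]
  ]
}}

```text
time_s: 18.7
tcp_pos: [0.5244, 0.2098, 0.083]
eef_rot: [-179.8, -9.8, -103.5]
contact_force: [-0.1, 0.5, -2.3]
gripper_width: 0.0557
```

```bash
python3 seeheld.py 19; python3 tilt.py top19.npz .09 .14 .006 .065 -.001; python3 -c "
from plant import r
s=r.get_state();print(s['contact_force'],s['tcp_pos'])"
```

```text
top19.npz slope along/lat deg [-0.14 -0.43] 685 along 0.0061 0.0648 z at 0.03 0.1002 z at .07 0.1001
[-0.36560388  0.36204177 -1.90446327] [0.5243427  0.20971737 0.08281243]
```

Request:
{"name": "apply_moves", "arguments": {
  "targets": [
    [[0, 0, 0.04], [0, 0, 0], 45],
    [[0, 0, 0.04], [0, 0, 0], 45],
    [[0, 0, 0], [0, 0, 0], 45]
  ]
}}

```text
time_s: 19.1
tcp_pos: [0.5245, 0.2099, 0.0831]
eef_rot: [-179.8, -9.7, -103.5]
contact_force: [0.0, -0.4, -2.4]
gripper_width: 0.0556
```

```bash
python3 seeheld.py 20; python3 tilt.py top20.npz .09 .14 .006 .065 -.001; python3 -c "
from plant import r
s=r.get_state();print(s['contact_force'],s['tcp_pos'])"
```

```text
top20.npz slope along/lat deg [-0.09 -0.19] 696 along 0.006 0.0643 z at 0.03 0.1003 z at .07 0.1003
[-0.74243316  0.78944588  4.8452729 ] [0.52455777 0.20984    0.08272027]
```

It won't go lower and the reaction force is rising, so it is seated. I'll release and withdraw.

Request:
{"name": "apply_moves", "arguments": {
  "targets": [
    [[0, 0, 0], [0, 0, 0], 58],
    [[0, 0, 0], [0, 0, 0], 64],
    [[0, 0, 0], [0, 0, 0], 76],
    [[0, 0, 0], [0, 0, 0], 86],
    [[0, 0, 0], [0, 0, 0], 87]
  ]
}}

```text
time_s: 19.7
tcp_pos: [0.5248, 0.2095, 0.082]
eef_rot: [-179.8, -9.8, -103.5]
contact_force: [0.2, -0.4, 0.2]
gripper_width: 0.0825
```

Request:
{"name": "apply_moves", "arguments": {
  "targets": [
    [[0, 0, -0.3], [0, 0, 0], 87],
    [[0, 0, -0.6], [0, 0, 0], 87],
    [[0, 0, -0.9], [0, 0, 0], 87],
    [[0, 0, -0.9], [0, 0, 0], 87],
    [[-0.5, 0, -0.8], [0, 0, 0], 87]
  ]
}}

```text
time_s: 20.2
tcp_pos: [0.5323, 0.2495, 0.2202]
eef_rot: [179.9, -10.2, -103.6]
contact_force: [1.7, 1.4, -0.1]
gripper_width: 0.0869
```

Request:
{"name": "apply_moves", "arguments": {
  "targets": [
    [[-0.8, 0, -0.5], [0, 0, 0], 87],
    [[-0.8, 0, -0.5], [0, 0, 0], 87],
    [[-0.8, 0, -0.5], [0, 0, 0], 87],
    [[0, 0, 0], [0, 0, 0], 87]
  ]
}}

```text
time_s: 20.6
tcp_pos: [0.5593, 0.3579, 0.275]
eef_rot: [-179.7, -9.6, -103.6]
contact_force: [0.7, 0.2, 0.4]
gripper_width: 0.0871
```

```bash
python3 seeheld.py 21; f=top21.npz
python3 held.py $f .094 .106 .0 .2;python3 yawfit.py $f .094 .106 .003 .2;python3 held.py $f .094 .106 -.08 .002;python3 tilt.py $f .09 .11 .006 .12 -.001;python3 held.py $f .05 .062 .126 .22
```

```text
top21.npz rect (array([65.4, -0.9]), 120.7, 56.3, 0.28, 1896) along [0.0059 0.1241] lat [-0.0276  0.0261] z 0.1 tilt along/lat deg [-0.04  0.14]
top21.npz yaw 0.33 lat -0.0006 37
top21.npz rect (array([-29.3,   1.5]), 59.2, 56.1, 0.22, 914) along [-0.0577 -0.001 ] lat [-0.0253  0.0283] z 0.0998 tilt along/lat deg [0.15 0.31]
top21.npz slope along/lat deg [ 0.02 -0.21] 1357 along 0.0061 0.12 z at 0.03 0.1 z at .07 0.1
top21.npz rect (array([164.6,  -1.4]), 56.1, 41.9, 89.21, 559) along [0.1447 0.1843] lat [-0.028   0.0254] z 0.0561 tilt along/lat deg [ 0.43 -0.07]
```

View pics/top21.png

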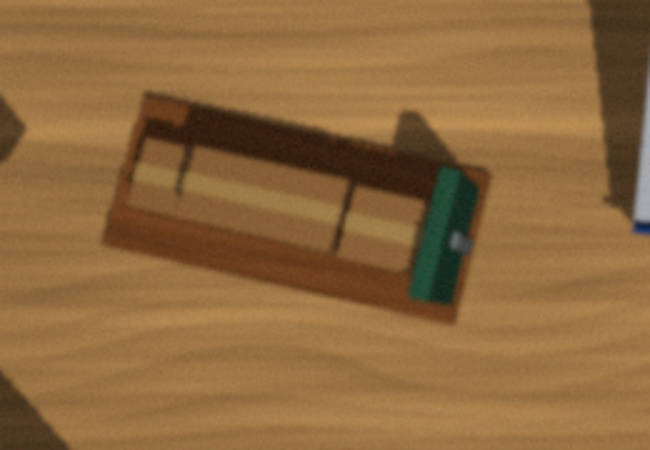

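View pics/scene21.png

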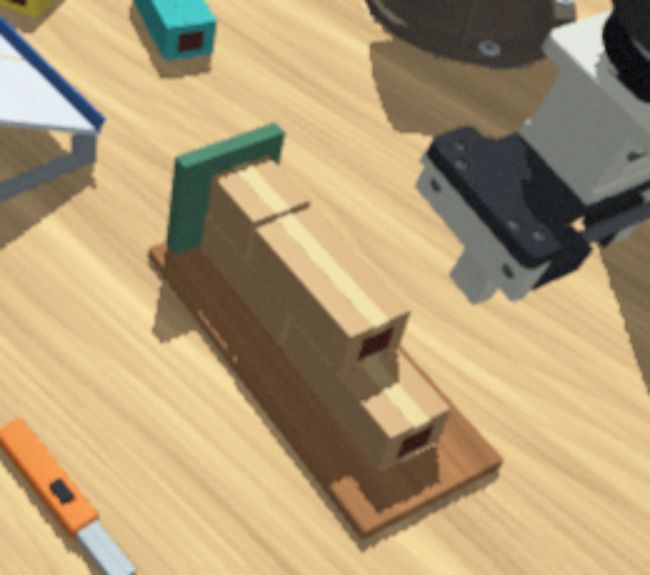

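The top and scene views show the finished half-lap: joint at scene crop (280,215), everything level, gripper clear. I'll hand it in.

```bash
python3 -c "
from plant import r
print(r.close_job()); print(r.get_state()['time_s'])"
```

```text
the job is handed in; nothing more can be done
None
the job is handed in; nothing more can be done
```

Both chute cartons are on the stack and released, and I handed the job in at about 20.7 s of the 58 s allowed. The hand-in gave no verdict, so these are my own last camera checks (positions in the first carton's frame):

| | x (mm) | allowed x (mm) | y (mm) | level |
|---|---|---|---|---|
| Lower carton (carton_a) | 123.6–124.7 | 115–129 | −1.4 | yes |
| Upper carton (carton_b) | 65.3 | 54–73 | about −0.8 | yes |

- **Gaps:** the cartons are close but not touching. The end gap to the first carton is about 4–5 mm, and the upper carton sits about 5 mm from the half carton.
- **Bystanders:** the half carton has not moved measurably, at −29.3 mm against −29.4 mm before. The first carton was unmoved after the first placing and is now mostly hidden under the upper carton. I did not re-measure the mug, tape roll and knife. The arm never went near them, and the knife looks undisturbed in the last picture.

**Checks that failed or disagreed:**
- **Pick angle:** gripping square to the sloping deck ran into a joint limit. I gripped carton A 17° and carton B 10° off square instead, and levelled them before setting them down.
- **Tilt reading:** my first tilt estimate for the upper carton was wrong, and I tilted it the wrong way for a moment in the air. A better plane fit corrected this before I lowered it.
- **Cameras:** the two cameras disagreed by about 3 mm in x. I used the average for robot moves and the top camera alone for fitting the cartons together.
- **Lower carton:** its two readings, before and after the upper one went on, differ by about 1 mm; on the second it was partly covered.

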